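# Stand up the toppled sample bottles and put the tray away

## Task

The sample tray is drawn out and locked at full extension, and several of its square bottles have toppled, some in the tray, perhaps one on the table beside it. Stand every bottle upright in the green lane between the two low rails of the tray, then press the red release lever, slide the tray fully home and let go; all bottles must still be standing in the lane. Leave the black pot shard, the painted tile piece and the white palette where they are.

Things in the scene. Friction and masses are not known exactly. Their poses are not given: they have to be found in the camera images.
- unit: the tray's fixed blue steel housing, 265 deep (x), 430 wide (y), 175 mm high. Origin: on the table under it, midway across. -x points out of its open front (edge at x = -120 mm), the way the tray is drawn out. Side walls are 56 mm high for the first 105 mm behind the front edge; behind that is a roofed hood, 165 mm headroom above the table. The tray runs inside.
- tray (a joint): how far the tray has been slid in, m: 0 = drawn right out, 0.198 = fully home (panel flush with the housing's front edge). A catch stops it at about 0.006 until the release lever is pressed; once past 0.033 the lever is no longer needed. About 2 N of friction plus light damping; tray 1.6 kg. Pulled right out it latches again by itself.
- lane (a point): centre of the green lane on the tray floor, 50 mm above the table, moves with the tray; axes as unit. Lane: along y, 376 mm long between the side walls, 50 mm wide (x) between two rails 6 mm high, 4 mm thick. On its -x side is open tray floor, 116 mm deep up to the front panel; on its +x side 41 mm of floor. Side walls rise 18, the back wall 11 mm above the floor.
- tray_front (a point): middle of the upper edge of the outer face of the tray's white front panel (10 mm thick, 400 mm wide, 20 to 68 mm above the table). The face looks along -x of unit; pushing the panel along +x slides the tray in. Its top 18 mm stand clear above the tray floor behind it and can be pinched from above to pull the tray out. Moves with the tray.
- lever_pad (a point): centre of the top face of the release lever's red thumb pad, 34 mm above the table at rest. The pad begins at the front panel's outer face and sticks 34 mm out, 50 mm wide (y); it moves with the tray. Press it down and, keeping it down, push the tray in along +x of unit, e.g. with closed fingertips on the pad that bear against the panel.
- lever (a joint): angle of the release lever, rad: 0 = at rest (it springs back), 0.12 = at its stop, pad about 7 mm lower. The catch is free above about 0.07 (pad 4 mm down). Takes 3 N to start and 6 N at the stop.
- bottle1: white square sample bottle, 28 x 28 mm, 78 mm tall: square body 64 mm long, with a blue round cap 23 mm across (68 to 78 mm). 0.11 kg, bottom-heavy (centre of mass 25 mm up). Origin: centre of its base; +x runs from base to cap (straight up when it stands); y, z are square to its flat sides. Starts lying on the open tray floor in front of the lane, cap roughly towards the robot; may be absent.
- bottle2: white square sample bottle, 28 x 28 mm, 78 mm tall: square body 64 mm long, with an orange round cap 23 mm across (68 to 78 mm). 0.11 kg, bottom-heavy (centre of mass 25 mm up). Origin: centre of its base; +x runs from base to cap (straight up when it stands); y, z are square to its flat sides. Starts lying on the open tray floor in front of the lane, cap roughly towards the robot; may be absent.
- bottle3: white square sample bottle, 28 x 28 mm, 78 mm tall: square body 64 mm long, with a yellow round cap 23 mm across (68 to 78 mm). 0.11 kg, bottom-heavy (centre of mass 25 mm up). Origin: centre of its base; +x runs from base to cap (straight up when it stands); y, z are square to its flat sides. Starts lying on the open tray floor in front of the lane, cap roughly towards the robot; may be absent.
- bottle4: white square sample bottle, 28 x 28 mm, 78 mm tall: square body 64 mm long, with a green round cap 23 mm across (68 to 78 mm). 0.11 kg, bottom-heavy (centre of mass 25 mm up). Origin: centre of its base; +x runs from base to cap (straight up when it stands); y, z are square to its flat sides. Starts lying on the table to the left (+y) of the tray, cap roughly towards the robot; may be absent.
- bottle5: white square sample bottle, 28 x 28 mm, 78 mm tall: square body 64 mm long, with a black round cap 23 mm across (68 to 78 mm). 0.11 kg, bottom-heavy (centre of mass 25 mm up). Origin: centre of its base; +x runs from base to cap (straight up when it stands); y, z are square to its flat sides. Starts upright in the lane.
- pot_shard: blackened cooking-pot rim shard, a curved piece about 140 mm long and 40 mm high, standing on its rim on the table; leave alone. Origin: on the table under its middle.
- tile_piece: chipped blue-painted white majolica tile piece, about 100 x 60 x 11 mm, flat on the table; leave alone. Origin: centre of its underside.
- palette: white porcelain mixing palette, 110 x 140 x 17 mm, flat on the table; leave alone. Origin: centre of its underside.

How it is judged:
On the way, in this order (a step that is already met when the one before it is completed fails the run):
1. with the tray still drawn out, every bottle stands upright in the green lane (angle between each of bottle1, bottle2, bottle3, bottle4, bottle5's own x axis and vertical below 0.09 rad and x of bottle1 in the frame of lane between -0.016 and 0.016 m and y of bottle1 in the frame of lane between -0.182 and 0.182 m and z of bottle1 in the frame of lane between -0.006 and 0.006 m and x of bottle2 in the frame of lane between -0.016 and 0.016 m and y of bottle2 in the frame of lane between -0.182 and 0.182 m and z of bottle2 in the frame of lane between -0.006 and 0.006 m and x of bottle3 in the frame of lane between -0.016 and 0.016 m and y of bottle3 in the frame of lane between -0.182 and 0.182 m and z of bottle3 in the frame of lane between -0.006 and 0.006 m and x of bottle4 in the frame of lane between -0.016 and 0.016 m and y of bottle4 in the frame of lane between -0.182 and 0.182 m and z of bottle4 in the frame of lane between -0.006 and 0.006 m and x of bottle5 in the frame of lane between -0.016 and 0.016 m and y of bottle5 in the frame of lane between -0.182 and 0.182 m and z of bottle5 in the frame of lane between -0.006 and 0.006 m and contact force between each of bottle1, bottle2, bottle3, bottle4, bottle5 and the fingers below 0.1 N and value of joint tray below 0.013 m), for 0.3 s.
2. the release lever is pressed down, the tray still drawn out (value of joint lever above 0.06 rad and value of joint tray below 0.038 m), for 0.05 s.
At the end, for the whole second after the job is handed in: The tray is fully home (within 6 mm), the lever has sprung back, and every bottle present stands upright (within 5 degrees) on the floor of the green lane between the rails (its base centre within 16 mm of the lane's centre line and within 182 mm of its middle), at rest (angle between each of bottle1, bottle2, bottle3, bottle4, bottle5's own x axis and vertical below 0.09 rad and x of bottle1 in the frame of lane between -0.016 and 0.016 m and y of bottle1 in the frame of lane between -0.182 and 0.182 m and z of bottle1 in the frame of lane between -0.006 and 0.006 m and x of bottle2 in the frame of lane between -0.016 and 0.016 m and y of bottle2 in the frame of lane between -0.182 and 0.182 m and z of bottle2 in the frame of lane between -0.006 and 0.006 m and x of bottle3 in the frame of lane between -0.016 and 0.016 m and y of bottle3 in the frame of lane between -0.182 and 0.182 m and z of bottle3 in the frame of lane between -0.006 and 0.006 m and x of bottle4 in the frame of lane between -0.016 and 0.016 m and y of bottle4 in the frame of lane between -0.182 and 0.182 m and z of bottle4 in the frame of lane between -0.006 and 0.006 m and x of bottle5 in the frame of lane between -0.016 and 0.016 m and y of bottle5 in the frame of lane between -0.182 and 0.182 m and z of bottle5 in the frame of lane between -0.006 and 0.006 m and linear speed of each of bottle1, bottle2, bottle3, bottle4, bottle5 below 0.02 m/s and value of joint tray above 0.192 m and value of joint lever below 0.03 rad); the robot touches nothing.
It fails at once if the black pot shard is moved more than 30 mm (distance of pot_shard from where it was at the start of the episode above 0.03 m).
It fails at once if the painted tile piece is moved more than 30 mm (distance of tile_piece from where it was at the start of the episode above 0.03 m).
It fails at once if the white palette is moved more than 30 mm (distance of palette from where it was at the start of the episode above 0.03 m).
Of bottle1, bottle2, bottle3, bottle4 only 3 to 4 are there at a start; the rules pass over those that are not, and their reading is None.
At some moment in a run one of bottle4 may be knocked a few centimetres aside while the robot is not near it.
Once in a run the grip may slacken for a moment while it holds something.
It also fails if it takes over 210 s, if anything falls off the work surface, if the arm or the gripper's body presses on something with over 40 N, if the wrist force passes 120 N, or if a joint passes its speed limit or range.

## Robot

A 6-joint arm with a two-finger parallel gripper is mounted at the origin on the work surface. World frame = base frame: x ahead of the robot, y to its left, z up, the work surface at z = 0. Lengths are in m, angles in rad, forces in N, time in s.
With the tool pointing down it reaches from about 0.3 to 0.775 m from the base axis. Payload 14.6 kg.
Tool frame: the origin (TCP) lies at the centre of the arm's flange, where the gripper is bolted on; the fingertips stand 199 mm ahead of it and the grasp point (between the pads) lies 180 mm ahead of it; y points along the fingers, z is the direction in which the jaws open and shut, and the axes are right-handed (so a half turn about y gives the same grasp; the last joint's range is limited). The gripper opens to 94 mm and grips with 3 to 60 N. Pads are 16 mm wide; open, the fingers measure 119 mm over their backs; the gripper's body (75 mm by 177 mm) begins 78 mm behind the grasp point.
Start: joints at [1.1, 0.3, 1.521, -0, 1.321, -0.067], TCP at [0.216, 0.506, 0.405] pointing down, gripper open.
Joint ranges: [-3.03, 3.03], [-0.79, 2.21], [0.23, 2.52], [-1.04, 4.18], [0, 3.07], [-2.55, 2.55]. Speed limits (rad/s): [2.22, 2.22, 2.57, 3.14, 3.14, 3.14].

## Interface

Orientations are given as [roll, pitch, yaw] about the fixed x, y, z axes, in that order (R = Rz(yaw) Ry(pitch) Rx(roll)).
In Python, from plant import arm gives the robot as it stands.
- The arm moves only by the tool jog_arm, never from a script. Its argument "deltas" is a list of rows, each a list of 5 numbers: the shift along the tool's x, y, z in mm, then the turn about the tool's y in degrees, then the closure in counts, from 0 (fully open) to 255 (shut). A call has 1 to 5 rows; each row is the pose to reach, as a shift and turn from the pose commanded when the call began, along the tool's axes at that moment; what a row does not reach only later rows make up. A row lasts 1/8 s, in which the tool goes at most 62.5 mm and 10.7 degrees, less where a joint would pass 70% of its speed; a pose out of reach is approached as far as the arm can. A call with a gripper value outside its range is refused whole. The fingers move at their own pace and stop on an object; "newtons" is the grip in N (left out, the last holds). Time passes only in rows, so rows that repeat a pose let the fingers close. It gives the time, the measured TCP pose, the force and the opening at its end, in the units of the state.
- arm.state(): the state, without advancing time (a new reading comes with each control period).
- arm.grab_frame(name): name is "side" or "top" or "wrist"; returns (picture, depth): 480x640x3 uint8, blue, green, red; 480x640 float32, m along the optical axis (not along the pixel's ray), 0 where there is no reading.
- arm.camera_model(name): a dict with "camera_matrix" (3x3 intrinsics, pixels), "camera_from_world" (4x4, takes a point from world to camera coordinates); the wrist camera has in their place "tool_from_camera" (4x4, takes a point from camera to tool coordinates, whose origin is the TCP and whose axes are the tool frame's). Camera axes: x right, y down, z forward; pixel columns grow to the right and rows downward; lengths in m; the calibration is good to about 2 mm. A picture is of the moment at which its call begins: read the wrist's pose just before it. camera_model takes no time and is no camera call.
- arm.finish_job(): hands the job in, once; it reports no verdict.
Trained networks look in the newest picture that a camera, given by its name, has taken for a name from the list of things; names that differ only in an ending like _2 or _b are one class to them, and where a whole thing is asked for, a point or a joint stands for the part that bears it (a point fixed in the world has none). Each returns a list of dicts, best first, with "score" (0 to 1); they miss things now and then, are a little off and sometimes report something else, mostly with a low value. They report only what shows in the picture. A call takes as long as a camera call.
- arm.recognise(target, camera): "xy" ([column, row] in pixels, amid what is visible of it).
- arm.landmark_of(target, camera): "xy" ([column, row] in pixels: a listed point, or the origin of a listed thing).
The state is a dict: "time": time; "joints": joint angles; "dq": joint speeds; "joint_efforts": joint torques, N m; "tool_pos": TCP position; "eef_rot": TCP orientation; "force": force on the tool from outside, world axes, zero at the start; "wrist_torque": the same for the moment, N m; "grip_width": finger opening in m.
Only numpy, scipy, OpenCV 4.12 (cv2) and the standard library are available. Lean on these libraries where they do the work, as an engineer would, in place of code of your own. Each camera call takes 0.05 s, during which the arm holds its last target. There are 200 camera calls.

## Working session

There is one attempt and no reset: what is moved stays moved. The work goes in short steps, Python scripts to look and compute and a tool call to move; the robot and the scene stay as the last step left them, time stands still between calls to the robot, and variables do not carry over. Pictures are saved under pics/ and viewed, and the job is handed in when it is done.

Besides the shell and the picture viewer there is one more tool, called after "Call:" by a JSON object that holds its "method" and its "body", one argument or row to a line. jog_arm: Moves the arm, as the interface text tells. Its arguments: {"type":"object","properties":{"deltas":{"type":"array"},"newtons":{"type":"number"}},"required":["deltas"]}

```bash
ls; mkdir -p pics; cat > h.py <<'E'
import numpy as np, cv2
from scipy.spatial.transform import Rotation as R
from plant import arm
def snap(cam,fn=None):
    s=arm.state(); im,d=arm.grab_frame(cam)
    if fn: cv2.imwrite('pics/'+fn,im)
    m=arm.camera_model(cam); K=np.array(m["camera_matrix"])
    if "camera_from_world" in m: T=np.linalg.inv(np.array(m["camera_from_world"]))
    else:
        W=np.eye(4); W[:3,:3]=R.from_euler('xyz',s["eef_rot"]).as_matrix(); W[:3,3]=s["tool_pos"]
        T=W@np.array(m["tool_from_camera"])
    return im,d,K,T
def world(uv,d,K,T,z=None):
    u,v=uv; ray=np.linalg.inv(K)@[u,v,1.]
    if z is None:
        p=d[max(0,int(v)-2):int(v)+3,max(0,int(u)-2):int(u)+3]; p=p[p>0]
        if not len(p): return None
        return (T@np.r_[ray*np.median(p),1])[:3]
    o=T[:3,3]; r=T[:3,:3]@ray
    return o+r*(z-o[2])/r[2]
def tool():
    s=arm.state(); return np.array(s["tool_pos"]),R.from_euler('xyz',s["eef_rot"]).as_matrix(),s
E
python3 - <<'E'
from h import *
p,M,s=tool(); print(p,s["eef_rot"],s["time"],s["grip_width"]); print(M.round(3))
for c in["side","top"]:
    im,d,K,T=snap(c,c+"0.png"); print(c,T.round(3))
    for n in ["lane","tray_front","lever_pad","bottle1","bottle2","bottle3","bottle4","bottle5","unit"]:
        for r in arm.landmark_of(n,c)[:2]: print(n,r["score"],np.round(r["xy"]),world(r["xy"],d,K,T))
E
```

```text
pics
[0.21610214 0.50573645 0.40406127] [-1.57201423e+00  4.86286400e-05 -4.03778177e-01] 0.0 0.09368411983795942
[[ 0.92  -0.001  0.393]
 [-0.393 -0.001  0.92 ]
 [-0.    -1.    -0.001]]
side [[ 0.88  -0.27   0.391  0.162]
 [-0.475 -0.536  0.698 -0.687]
 [ 0.021 -0.8   -0.6    0.684]
 [ 0.     0.     0.     1.   ]]
lane 0.69 [349. 250.] [ 0.59927792 -0.02443239  0.04935126]
tray_front 0.67 [275. 259.] [0.44467865 0.01650577 0.05303338]
lever_pad 0.58 [284. 305.] [ 0.41428082 -0.09551444  0.03282906]
bottle1 0.83 [329. 249.] [ 0.54653992 -0.03190127  0.07576575]
bottle1 0.67 [311. 221.] [0.56395412 0.08417351 0.06871843]
bottle2 0.83 [329. 249.] [ 0.54653992 -0.03190127  0.07576575]
bottle2 0.67 [311. 221.] [0.56395412 0.08417351 0.06871843]
bottle3 0.83 [329. 249.] [ 0.54653992 -0.03190127  0.07576575]
bottle3 0.67 [311. 221.] [0.56395412 0.08417351 0.06871843]
bottle4 0.83 [329. 249.] [ 0.54653992 -0.03190127  0.07576575]
bottle4 0.67 [311. 221.] [0.56395412 0.08417351 0.06871843]
bottle5 0.83 [329. 249.] [ 0.54653992 -0.03190127  0.07576575]
bottle5 0.67 [311. 221.] [0.56395412 0.0
[... 497 characters left out ...]
 -0.03727793  0.00673839]
bottle1 0.83 [337. 236.] [ 0.56074162 -0.02117232  0.05138605]
bottle1 0.83 [220. 231.] [0.56679828 0.30768664 0.02535151]
bottle2 0.83 [337. 236.] [ 0.56074162 -0.02117232  0.05138605]
bottle2 0.83 [220. 231.] [0.56679828 0.30768664 0.02535151]
bottle3 0.83 [337. 236.] [ 0.56074162 -0.02117232  0.05138605]
bottle3 0.83 [220. 231.] [0.56679828 0.30768664 0.02535151]
bottle4 0.83 [337. 236.] [ 0.56074162 -0.02117232  0.05138605]
bottle4 0.83 [220. 231.] [0.56679828 0.30768664 0.02535151]
bottle5 0.83 [337. 236.] [ 0.56074162 -0.02117232  0.05138605]
bottle5 0.83 [220. 231.] [0.56679828 0.30768664 0.02535151]
unit 0.91 [345. 169.] [ 0.75876273 -0.03947723  0.0073425 ]
```

View pics/side0.png

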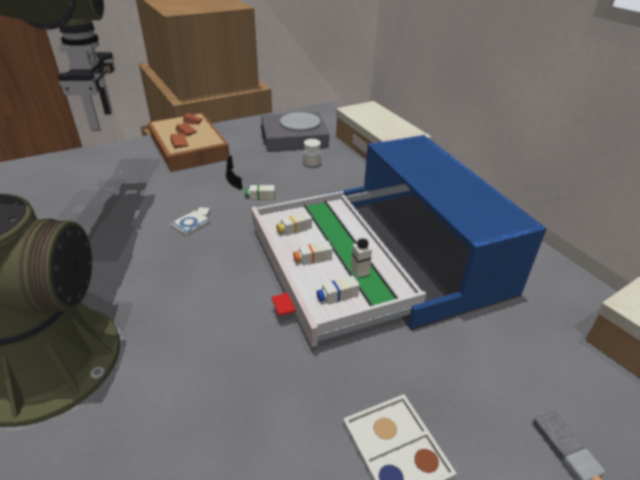

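View pics/top0.png

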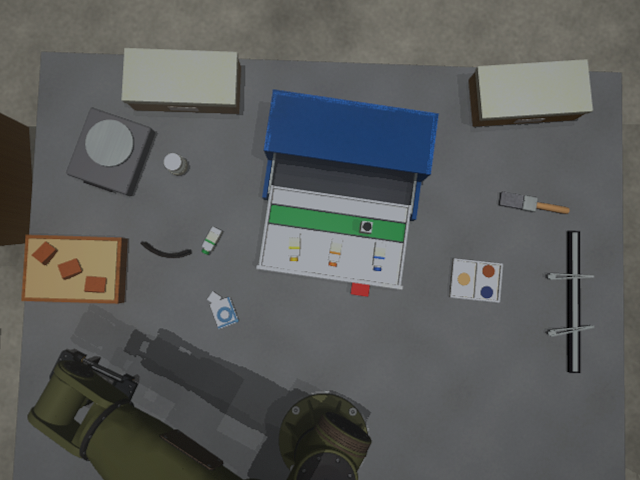

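The pictures show blue, orange and yellow bottles lying in the tray, green on the table to the left, and black standing in the lane. In the top view the caps are near (378,272), (334,266), (294,262) and (206,251), with black at (367,227).

```bash
cat >> h.py <<'E'
def go(xyz,yaw):
    """print tool-frame delta (mm,deg) from measured pose to target TCP xyz & tool yaw (rad)"""
    p,M,s=tool(); d=M.T@(np.array(xyz)-p)*1000
    t=-np.degrees((yaw-s["eef_rot"][2]+np.pi)%(2*np.pi)-np.pi)
    print("delta",d.round(1),"turn",round(t,2),"| pos",p.round(4),"yaw",round(s["eef_rot"][2],4),"t",round(s["time"],2),"w",round(s["grip_width"],4),"F",np.round(s["force"],1))
E
python3 - <<'E'
from h import *
print(np.array(arm.camera_model("wrist")["tool_from_camera"]).round(3)); print(np.array(arm.camera_model("wrist")["camera_matrix"]).round(1))
go([0.50,-0.02,0.42],-0.14)
E
```

```text
[[ 0.001  0.959  0.284 -0.083]
 [ 0.001 -0.284  0.959  0.021]
 [ 1.    -0.    -0.001 -0.   ]
 [ 0.     0.     0.     1.   ]]
[[424.5   0.  322.5]
 [  0.  424.5 240. ]
 [  0.    0.    1. ]]
delta [ 467.7  -15.4 -371.9] turn -15.11 | pos [0.2161 0.5058 0.4046] yaw -0.4038 t 1.0 w 0.0938 F [ 0.5  0.1 -0.5]
```

Call:
{"method": "jog_arm", "body": {
  "deltas": [
    [47,-2,-37,-3,0],
    [94,-4,-74,-6,0],
    [140,-5,-111,-9,0],
    [187,-6,-148,-12,0],
    [234,-8,-186,-15,0]
  ]
}}

```text
time: 1.62
tool_pos: [0.3587, 0.241, 0.4129]
eef_rot: [-1.57, -0.001, -0.14]
force: [0.5, 0.0, 0.3]
grip_width: 0.0939
```

```bash
python3 - <<'E'
from h import *
go([0.50,-0.02,0.42],-0.14)
E
```

```text
delta [ 176.4   -7.1 -238.7] turn 0.0 | pos [0.3587 0.241  0.4129] yaw -0.1399 t 1.62 w 0.0939 F [0.5 0.  0.3]
```

Call:
{"method": "jog_arm", "body": {
  "deltas": [
    [35,-1,-48,0,0],
    [70,-3,-95,0,0],
    [105,-4,-143,0,0],
    [140,-5,-191,0,0],
    [176,-7,-239,0,0]
  ]
}}

```text
time: 2.25
tool_pos: [0.4992, -0.0207, 0.4199]
eef_rot: [-1.571, -0.001, -0.142]
force: [0.1, 0.3, 0.2]
grip_width: 0.0938
```

```bash
cat >> h.py <<'E'
HSV={"bottle1":(100,130),"bottle2":(4,16),"bottle3":(19,32),"bottle4":(45,75)}
def near(im,d,K,T,uv0,r,f):
    """world points of pixels within r px of uv0 that pass mask f(hsv)"""
    hsv=cv2.cvtColor(im,cv2.COLOR_BGR2HSV); m=f(hsv)
    v,u=np.nonzero(m); k=np.hypot(u-uv0[0],v-uv0[1])<r; u,v=u[k],v[k]
    z=d[v,u]; k=z>0; u,v,z=u[k],v[k],z[k]
    P=np.linalg.inv(K)@np.array([u,v,np.ones_like(u)])*z
    return (T[:3,:3]@P).T+T[:3,3]
E
python3 - <<'E'
from h import *
im,d,K,T=snap("wrist","w1.png"); go([0.50,-0.02,0.42],-0.14)
for n in ["lane","tray_front","lever_pad","bottle1","unit"]:
    for r in arm.landmark_of(n,"wrist")[:5 if 'b' in n else 2]: print(n,r["score"],np.round(r["xy"]),world(r["xy"],d,K,T))
E
```

```text
delta [-1.9 -0.3  5.1] turn -0.29 | pos [ 0.5012 -0.0253  0.4198] yaw -0.145 t 2.3 w 0.0941 F [-0.6 -4.3 -0.8]
lane 0.89 [342. 316.] [ 0.59345216 -0.01706226  0.04963746]
lane 0.38 [471. 278.] [0.56000219 0.09192029 0.07714779]
tray_front 0.74 [337. 146.] [ 0.44366372 -0.00058356  0.03548981]
lever_pad 0.81 [227. 130.] [ 0.41823767 -0.08986305  0.03379839]
bottle1 0.91 [470. 275.] [0.55803982 0.0909711  0.07710167]
bottle1 0.88 [331. 284.] [ 0.54976302 -0.021182    0.07694148]
bottle1 0.71 [255. 324.] [ 0.57117746 -0.08685499  0.08761358]
bottle1 0.62 [190. 294.] [ 0.48177767 -0.07575989  0.23180338]
```

View pics/w1.png

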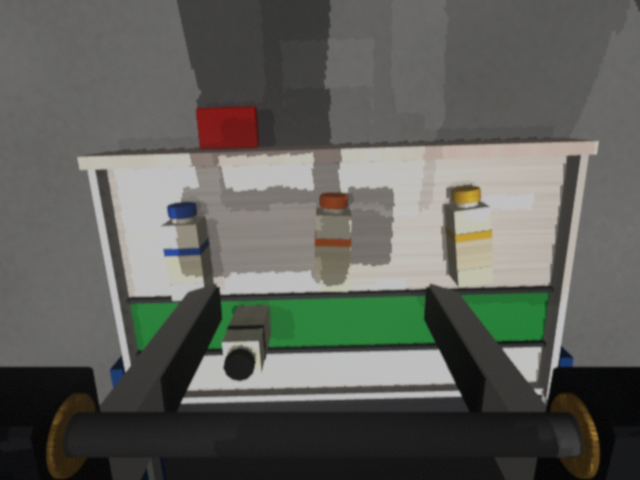

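```bash
cat > scene.py <<'E'
from h import *
def bott(im,d,K,T,caps,verbose=True):
    out={}
    for n,(uv,uvb) in caps.items():
        a=world(uv,d,K,T); b=world(uvb,d,K,T); out[n]=(a,b); print(n,a.round(4),b.round(4))
    return out
E
python3 - <<'E'
from h import *
im,d,K,T=snap("wrist","w2.png")
hsv=cv2.cvtColor(im,cv2.COLOR_BGR2HSV)
a=world((85,160),d,K,T,.068);b=world((592,145),d,K,T,.068); print("panel",a.round(4),b.round(4),"yaw",np.arctan2(b[0]-a[0],b[1]-a[1]), (a+b)/2)
P=near(im,d,K,T,(340,320),400,lambda h:(h[...,0]>45)&(h[...,0]<75)&(h[...,1]>120)&(h[...,2]>50))
P=P[(P[:,2]<.06)&(P[:,2]>.04)]
yaw=-np.arctan2(b[0]-a[0],b[1]-a[1]); 
rect=cv2.minAreaRect((P[:,:2]*1000).astype(np.float32)); print("lane rect",rect, len(P))
# whites above floor: bottles
for n,c,uv in [("blue",(100,130),(182,210)),("orange",(0,14),(333,200)),("yellow",(15,35),(466,195))]:
    C=near(im,d,K,T,uv,22,lambda h:(h[...,0]>=c[0])&(h[...,0]<=c[1])&(h[...,1]>110)&(h[...,2]>70))
    B=near(im,d,K,T,(uv[0]+2,uv[1]+45),60,lambda h:h[...,2]>40)
    B=B[(B[:,2]>.072)&(B[:,2]<.083)]
    r=cv2.minAreaRect((B[:,:2]*1000).astype(np.float32))
    print(n,"cap",C.mean(0).round(4),C.min(0).round(3),C.max(0).round(3),len(C),"body top",r,B[:,2].max(),len(B))
E
```

```text
panel [ 0.4233 -0.1926  0.068 ] [0.4672 0.1936 0.068 ] yaw 0.11302288859990252 [0.44524105 0.00051269 0.068     ]
lane rect ((598.5780029296875, -19.968185424804688), (376.8479309082031, 48.875816345214844), 83.45633697509766) 12491
blue cap [ 0.4734 -0.131   0.0729] [ 0.468 -0.141  0.068] [ 0.478 -0.123  0.076] 265 body top ((507.45184326171875, -135.4951629638672), (29.533832550048828, 78.42672729492188), 84.12075805664062) 0.07964403898018141 2825
orange cap [ 0.4824 -0.0102  0.0712] [ 0.477 -0.021  0.06 ] [0.49  0.001 0.076] 401 body top ((516.8572998046875, -15.875354766845703), (28.661029815673828, 78.20477294921875), 81.35072326660156) 0.0797557349707248 2975
yellow cap [0.4925 0.093  0.0709] [0.488 0.084 0.054] [0.502 0.108 0.076] 411 body top ((527.6106567382812, 95.01703643798828), (78.69026947021484, 29.43250274658203), 0.14737944304943085) 0.07952943131072754 3142
```

```bash
python3 - <<'E'
from h import *
go([0.4916,-0.1339,0.30],-0.1026)
E
```

```text
delta [   9.7  119.7 -116. ] turn -2.18 | pos [ 0.4983 -0.0177  0.4197] yaw -0.1407 t 2.6 w 0.0937 F [ 0.3 -0.1 -0. ]
```

Call:
{"method": "jog_arm", "body": {
  "deltas": [
    [3,30,-39,-1,60],
    [6,60,-77,-2,120],
    [10,119,-116,-2.2,120],
    [10,119,-116,-2.2,120]
  ],
  "newtons": 3
}}

```text
time: 3.1
tool_pos: [0.4914, -0.1352, 0.2982]
eef_rot: [-1.57, 0.005, -0.104]
force: [0.4, 0.3, -0.1]
grip_width: 0.0572
```

```bash
python3 - <<'E'
from h import *
go([0.4916,-0.1339,0.254],-0.1026)
im,d,K,T=snap("wrist","w3.png");go([0.4916,-0.1339,0.254],-0.1026)
E
```

```text
delta [ 0.3 44.2  1.2] turn -0.1 | pos [ 0.4914 -0.1352  0.2982] yaw -0.1043 t 3.1 w 0.0572 F [ 0.4  0.3 -0.1]
delta [-0.2 45.3  0.9] turn -0.08 | pos [ 0.4918 -0.1349  0.2993] yaw -0.104 t 3.15 w 0.0533 F [ 0.1 -0.1  0. ]
```

View pics/w3.png

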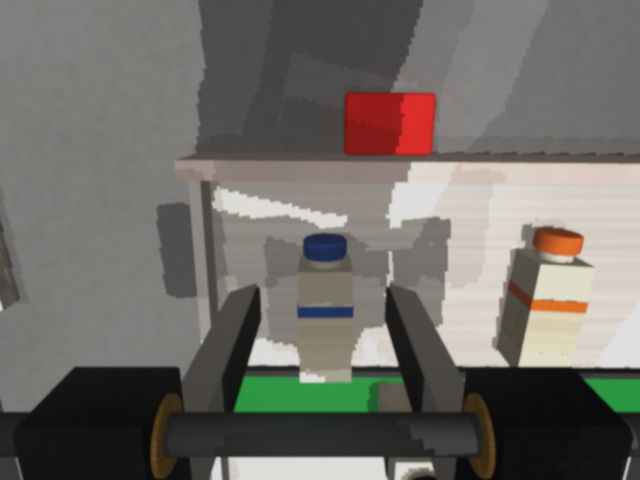

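The jaws straddle the blue bottle, which is centred at column 325 between the fingertips at about 260 and 388. I'll descend and grip lightly.

Call:
{"method": "jog_arm", "body": {
  "deltas": [
    [0,25,1,0,120],
    [0,45,1,0,120],
    [0,45,1,0,255],
    [0,45,1,0,255],
    [0,45,1,0,255]
  ],
  "newtons": 4
}}

```text
time: 3.78
tool_pos: [0.4926, -0.1336, 0.2572]
eef_rot: [-1.571, -0.002, -0.103]
force: [1.1, 3.5, 6.3]
grip_width: 0.028
```

Call:
{"method": "jog_arm", "body": {
  "deltas": [
    [0,0,0,0,255],
    [0,-20,0,0,255],
    [4,-40,0,0,255],
    [10,-60,0,0,255],
    [10,-60,0,0,255]
  ]
}}

```text
time: 4.4
tool_pos: [0.5024, -0.135, 0.3172]
eef_rot: [-1.572, -0.003, -0.104]
force: [0.6, -0.5, -0.9]
grip_width: 0.0278
```

```bash
python3 - <<'E'
from h import *
snap("wrist","w4.png");go([0.4916,-0.1339,0.254],-0.1026)
im,*_=snap("side"); cv2.imwrite("pics/s4.png",cv2.resize(im[200:350,220:460],None,fx=3,fy=3))
E
```

```text
delta [-10.5  61.9  -0. ] turn -0.06 | pos [ 0.502  -0.1349  0.3159] yaw -0.1036 t 4.45 w 0.0277 F [ 0.4  1.1 -0.6]
```

View pics/w4.png

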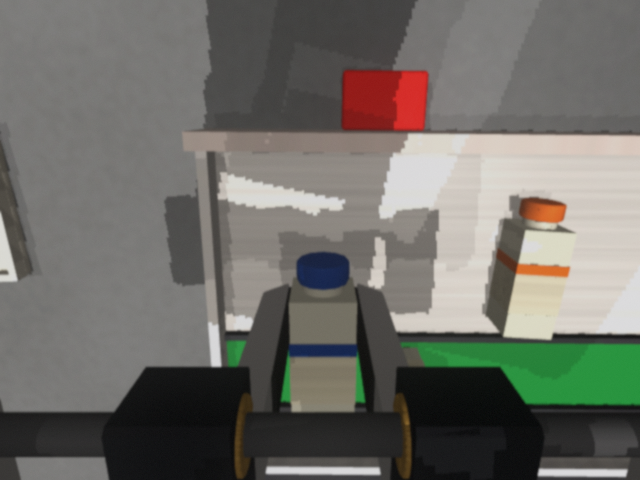

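View pics/s4.png

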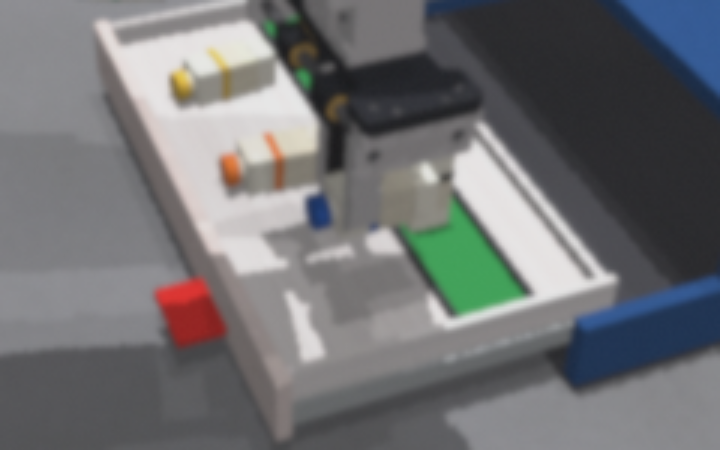

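The bottle stays level in a body grip, since the pads hold too much torque. I'll put it back and grip by the cap instead, where it can swing upright.

Call:
{"method": "jog_arm", "body": {
  "deltas": [
    [-6,20,0,0,255],
    [-10,40,0,0,255],
    [-10,59,0,0,255],
    [-10,59,0,0,120],
    [-10,59,0,0,120]
  ],
  "newtons": 3
}}

```text
time: 5.12
tool_pos: [0.4922, -0.134, 0.257]
eef_rot: [-1.571, -0.0, -0.104]
force: [-0.4, -0.4, -0.3]
grip_width: 0.0447
```

Call:
{"method": "jog_arm", "body": {
  "deltas": [
    [0,-6,0,0,120],
    [-18,-6,0,0,120],
    [-18,-6,0,0,120]
  ]
}}

```text
time: 5.5
tool_pos: [0.474, -0.1321, 0.2635]
eef_rot: [-1.571, -0.001, -0.104]
force: [-0.6, 1.3, 1.3]
grip_width: 0.0497
```

```bash
python3 - <<'E'
from h import *
im,d,K,T=snap("wrist","w5.png");go([0.4736,-0.1325,0.260],-0.1026)
C=near(im,d,K,T,(325,300),100,lambda h:(h[...,0]>=100)&(h[...,0]<=130)&(h[...,1]>110)&(h[...,2]>50))
print(C.mean(0),C.min(0),C.max(0))
E
```

```text
delta [-0.8  3.5 -0.4] turn -0.07 | pos [ 0.4745 -0.1322  0.2635] yaw -0.1038 t 5.55 w 0.0495 F [ 0.4 -0.3 -0.4]
[ 0.47955969 -0.13297741  0.07182154] [ 0.46584524 -0.14946598  0.05439163] [ 0.50694966 -0.12128759  0.07928696]
```

View pics/w5.png

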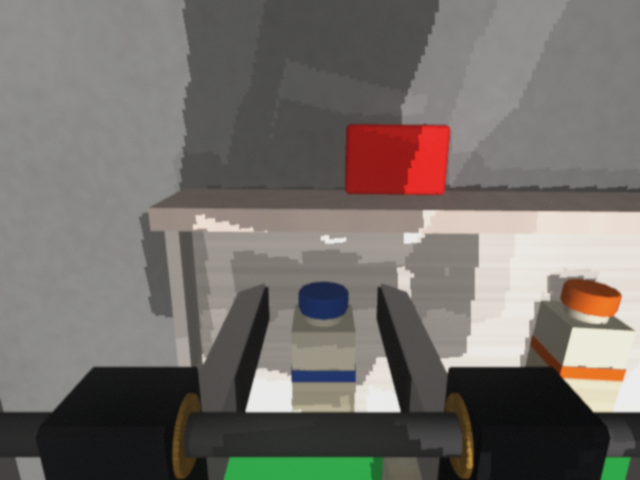

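Call:
{"method": "jog_arm", "body": {
  "deltas": [
    [-1,4,0,0,120],
    [-1,4,0,0,255],
    [-1,4,0,0,255],
    [-1,4,0,0,255],
    [-1,4,0,0,255]
  ],
  "newtons": 3
}}

```text
time: 6.18
tool_pos: [0.4733, -0.132, 0.2587]
eef_rot: [-1.571, -0.0, -0.104]
force: [0.1, 0.2, -0.5]
grip_width: 0.025
```

Call:
{"method": "jog_arm", "body": {
  "deltas": [
    [2,-15,0,0,255],
    [6,-30,0,0,255],
    [15,-45,0,0,255],
    [30,-60,0,0,255],
    [30,-80,0,0,255]
  ]
}}

```text
time: 6.8
tool_pos: [0.5038, -0.1351, 0.3401]
eef_rot: [-1.571, -0.001, -0.103]
force: [-0.1, 0.1, -0.2]
grip_width: 0.0198
```

```bash
python3 - <<'E'
from h import *
snap("wrist","w6.png");go([0.4916,-0.1339,0.254],-0.1026)
im,*_=snap("side"); cv2.imwrite("pics/s6.png",cv2.resize(im[200:350,220:460],None,fx=3,fy=3))
E
```

```text
delta [-12.7  88.7   0.1] turn -0.04 | pos [ 0.5038 -0.1352  0.3428] yaw -0.1034 t 6.85 w 0.0197 F [ 1.1 -1.1  2.7]
```

View pics/w6.png

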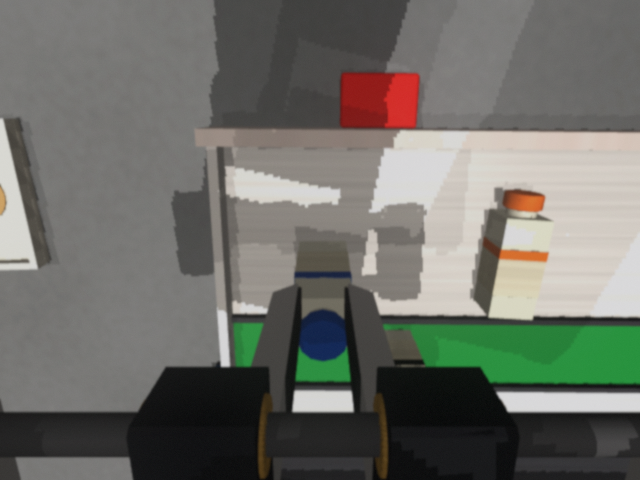

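View pics/s6.png

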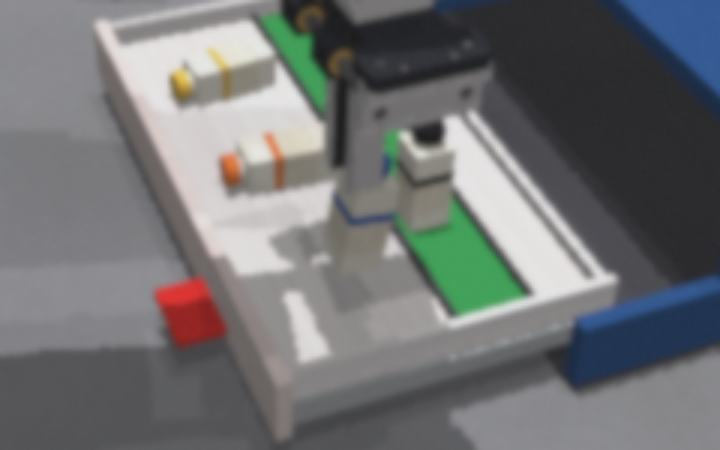

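```bash
cat >> h.py <<'E'
L=np.array([.5986,-.020]); U=np.array([.9935,-.1137]); V=np.array([.1137,.9935])
def lane(y,x=0): return L+V*y+U*x
E
python3 - <<'E'
from h import *
go([*lane(-.14),.318],-0.114)
E
```

```text
delta [ 81.1  23.7 -15.6] turn 0.6 | pos [ 0.5036 -0.1352  0.3414] yaw -0.1035 t 6.9 w 0.0198 F [ 0.  -0.6 -0.6]
```

Call:
{"method": "jog_arm", "body": {
  "deltas": [
    [20,0,-4,0.6,255],
    [45,0,-8,0.6,255],
    [68,0,-12,0.6,255],
    [81,0,-16,0.6,255],
    [81,0,-16,0.6,255]
  ]
}}

```text
time: 7.52
tool_pos: [0.5823, -0.1595, 0.3381]
eef_rot: [-1.571, 0.001, -0.114]
force: [-0.5, 0.5, -1.4]
grip_width: 0.0191
```

Call:
{"method": "jog_arm", "body": {
  "deltas": [
    [0,10,0,0,255],
    [0,18,0,0,255],
    [0,24,0,0,255],
    [0,24,0,0,255]
  ]
}}

```text
time: 8.02
tool_pos: [0.582, -0.1594, 0.3156]
eef_rot: [-1.571, -0.002, -0.114]
force: [-2.9, 0.8, 8.0]
grip_width: 0.0181
```

```bash
python3 - <<'E'
from h import *
snap("wrist","w7.png");go([*lane(-.14),.316],-0.114)
im,*_=snap("side"); cv2.imwrite("pics/s7.png",cv2.resize(im[200:350,220:460],None,fx=3,fy=3))
E
```

```text
delta [ 0.7 -0.4  0.3] turn -0.0 | pos [ 0.582  -0.1594  0.3156] yaw -0.114 t 8.07 w 0.0183 F [-2.5  0.1  8.2]
```

View pics/w7.png

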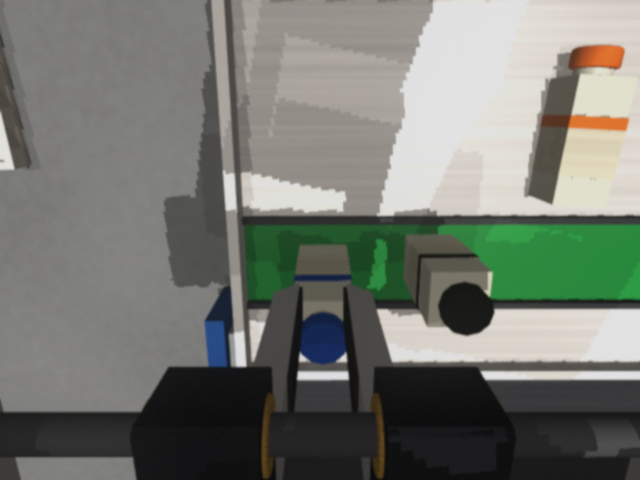

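View pics/s7.png

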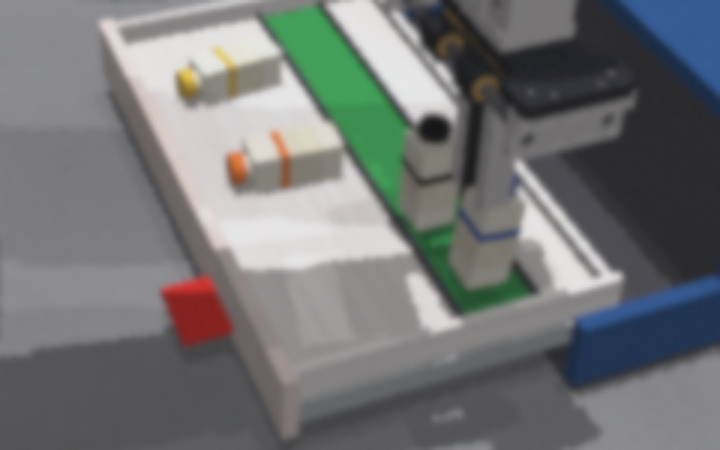

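Blue stands in the lane and 8 N of contact shows in the reading. I'll ease up, then open.

Call:
{"method": "jog_arm", "body": {
  "deltas": [
    [0,-1,0,0,255],
    [0,-2,0,0,230],
    [0,-2,0,0,190],
    [0,-2,0,0,150],
    [0,-2,0,0,150]
  ]
}}

```text
time: 8.75
tool_pos: [0.582, -0.1594, 0.3166]
eef_rot: [-1.571, 0.0, -0.114]
force: [-0.3, 0.2, -0.5]
grip_width: 0.0381
```

Call:
{"method": "jog_arm", "body": {
  "deltas": [
    [0,-20,0,0,150],
    [0,-50,0,0,150],
    [0,-50,40,0,130],
    [-40,-50,90,0,120],
    [-80,-50,140,0,120]
  ]
}}

```text
time: 9.38
tool_pos: [0.5191, -0.0125, 0.3664]
eef_rot: [-1.571, 0.0, -0.114]
force: [0.2, 1.1, 0.5]
grip_width: 0.05
```

```bash
cat >> h.py <<'E'
def cappose(c,back=34.5):
    """c=(center_x,y,yaw) of lying bottle -> cap grasp xy"""
    return np.array([c[0]-back/1000*np.cos(c[2]),c[1]-back/1000*np.sin(c[2])])
E
python3 - <<'E'
from h import *
snap("wrist","w8.png");
c=(.5169,-.0159,-.151); go([*cappose(c),.30],c[2])
im,*_=snap("side"); cv2.imwrite("pics/s8.png",cv2.resize(im[200:350,220:460],None,fx=3,fy=3))
E
```

```text
delta [-32.8  66.4  -6.4] turn 2.24 | pos [ 0.5162 -0.0081  0.3664] yaw -0.1119 t 9.43 w 0.0493 F [-0.2  3.5  0.6]
```

View pics/w8.png

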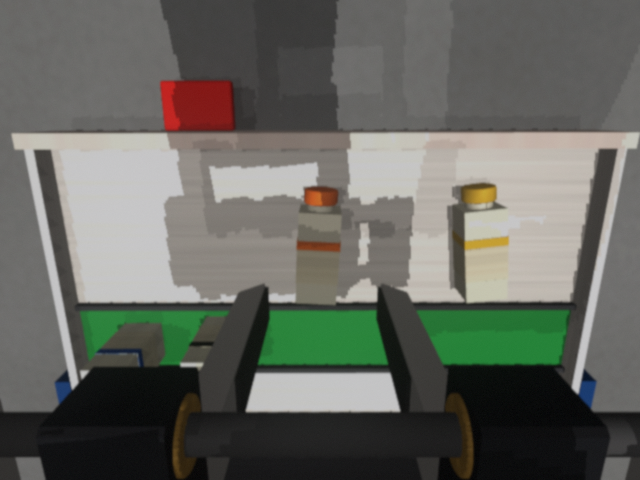

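View pics/s8.png

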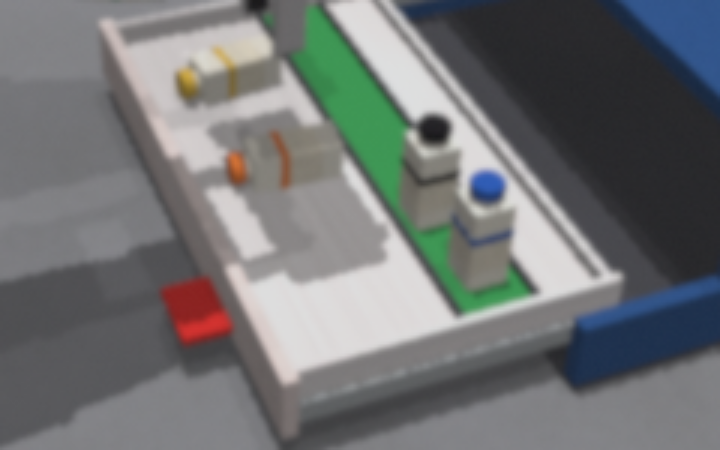

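Blue is standing in the lane beside black. Next is orange.

Call:
{"method": "jog_arm", "body": {
  "deltas": [
    [-16,30,-3,1,120],
    [-33,66,-6,2.2,120],
    [-33,66,-6,2.2,120]
  ]
}}

```text
time: 9.85
tool_pos: [0.4862, -0.0163, 0.2992]
eef_rot: [-1.571, 0.004, -0.153]
force: [0.3, -0.8, -0.3]
grip_width: 0.0496
```

```bash
python3 - <<'E'
from h import *
c=(.5169,-.0159,-.151); snap("wrist","w9.png"); go([*cappose(c),.259],c[2])
E
```

```text
delta [-5.1 42.   4.9] turn -0.08 | pos [ 0.4871 -0.0164  0.301 ] yaw -0.1525 t 9.9 w 0.0493 F [ 0.4 -0.3 -0.2]
```

View pics/w9.png

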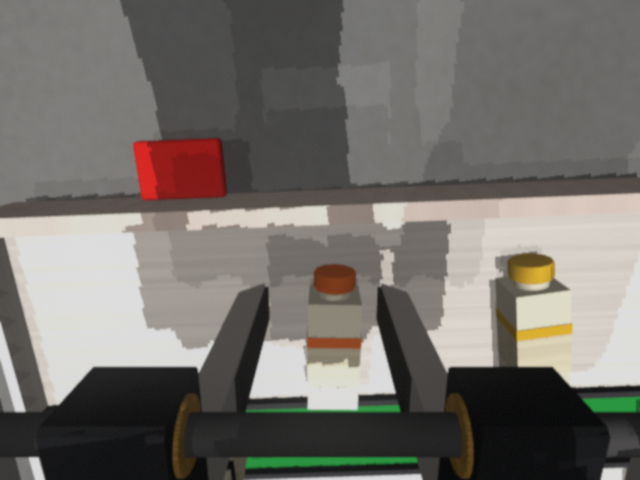

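Orange's cap is at (335,278), 5 mm left of jaw centre, which agrees with the numbers.

Call:
{"method": "jog_arm", "body": {
  "deltas": [
    [-5,20,5,0,120],
    [-5,42,5,0,120],
    [-5,42,5,0,255],
    [-5,42,5,0,255],
    [-5,42,5,0,255]
  ],
  "newtons": 3
}}

```text
time: 10.52
tool_pos: [0.4829, -0.0104, 0.2598]
eef_rot: [-1.571, -0.002, -0.152]
force: [0.3, 0.1, -0.2]
grip_width: 0.0231
```

Call:
{"method": "jog_arm", "body": {
  "deltas": [
    [0,0,0,0,255],
    [4,-22,0,0,255],
    [14,-45,0,0,255],
    [26,-66,0,0,255],
    [30,-86,0,0,255]
  ]
}}

```text
time: 11.15
tool_pos: [0.5124, -0.015, 0.3455]
eef_rot: [-1.571, -0.0, -0.153]
force: [-0.3, 0.8, -1.6]
grip_width: 0.0228
```

```bash
python3 - <<'E'
from h import *
snap("wrist","w10.png");go([*lane(-.012),.338],-0.114)
im,*_=snap("side"); cv2.imwrite("pics/s10.png",cv2.resize(im[200:350,220:460],None,fx=3,fy=3))
E
```

```text
delta [85.9 10.3 -3.9] turn -2.2 | pos [ 0.5129 -0.015   0.348 ] yaw -0.1525 t 11.2 w 0.0228 F [ 0.4 -0.2  1.9]
```

View pics/s10.png

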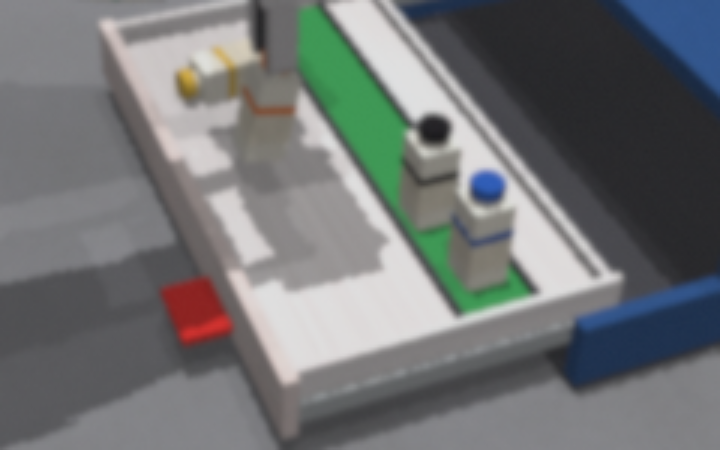

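Call:
{"method": "jog_arm", "body": {
  "deltas": [
    [22,0,-1,-1,255],
    [47,0,-2,-2,255],
    [72,2,-3,-2.2,255],
    [86,6,-4,-2.2,255],
    [86,8,-4,-2.2,255]
  ]
}}

```text
time: 11.88
tool_pos: [0.5966, -0.032, 0.3352]
eef_rot: [-1.571, 0.002, -0.114]
force: [-0.5, 1.0, -1.4]
grip_width: 0.0225
```

Call:
{"method": "jog_arm", "body": {
  "deltas": [
    [0,8,0,0,255],
    [0,14,0,0,255],
    [0,19,0,0,255],
    [0,19,0,0,255]
  ]
}}

```text
time: 12.38
tool_pos: [0.5964, -0.0318, 0.3175]
eef_rot: [-1.571, 0.0, -0.114]
force: [0.9, 0.4, -0.7]
grip_width: 0.0227
```

```bash
python3 - <<'E'
from h import *
snap("wrist","w11.png");go([*lane(-.012),.318],-0.114)
im,*_=snap("side"); cv2.imwrite("pics/s11.png",cv2.resize(im[200:350,220:460],None,fx=3,fy=3))
E
```

```text
delta [ 0.8 -0.5  0. ] turn -0.0 | pos [ 0.5964 -0.0318  0.3175] yaw -0.114 t 12.43 w 0.0229 F [-1.1  0.2 -1.2]
```

View pics/w11.png

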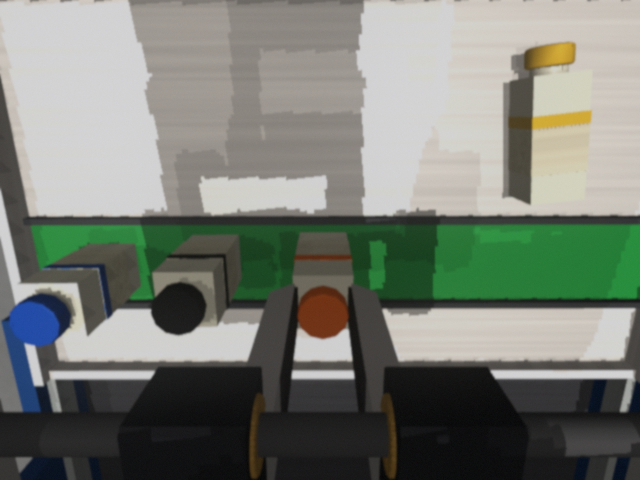

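View pics/s11.png

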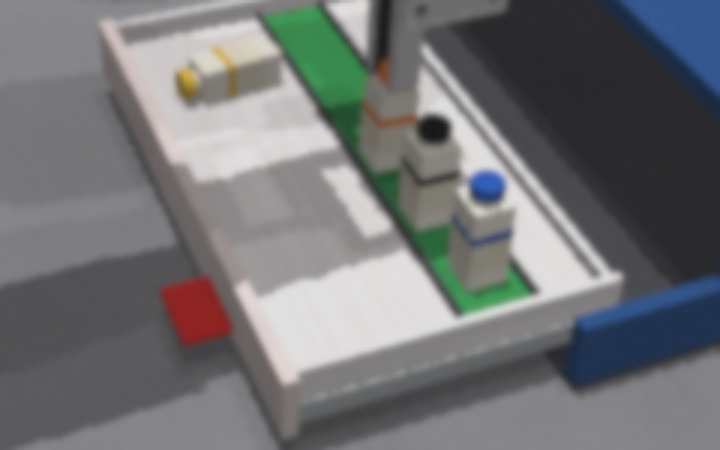

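Orange hangs straight over the lane with its cap at (323,312) and hasn't touched down yet. I'll lower a few mm more, then release.

Call:
{"method": "jog_arm", "body": {
  "deltas": [
    [0,1,0,0,255],
    [0,2,0,0,255],
    [0,3,0,0,255],
    [0,3,0,0,255]
  ]
}}

```text
time: 12.98
tool_pos: [0.5965, -0.0319, 0.3147]
eef_rot: [-1.571, -0.0, -0.114]
force: [-1.3, -0.3, 5.1]
grip_width: 0.0231
```

Call:
{"method": "jog_arm", "body": {
  "deltas": [
    [0,0,0,0,230],
    [0,0,0,0,190],
    [0,0,0,0,150],
    [0,0,0,0,150]
  ]
}}

```text
time: 13.48
tool_pos: [0.5965, -0.0319, 0.3144]
eef_rot: [-1.571, 0.0, -0.114]
force: [0.0, -0.4, 0.1]
grip_width: 0.0376
```

Call:
{"method": "jog_arm", "body": {
  "deltas": [
    [0,-20,0,0,150],
    [0,-50,0,0,150],
    [-30,-50,40,-2,130],
    [-60,-50,80,-6,120],
    [-100,-45,120,-6.7,120]
  ]
}}

```text
time: 14.1
tool_pos: [0.51, 0.0998, 0.3597]
eef_rot: [-1.571, -0.001, 0.004]
force: [0.4, 1.4, 0.2]
grip_width: 0.05
```

```bash
python3 - <<'E'
from h import *
snap("wrist","w12.png");
c=(.5276,.0950,.003); go([*cappose(c),.30],c[2])
im,*_=snap("side"); cv2.imwrite("pics/s12.png",cv2.resize(im[200:350,220:460],None,fx=3,fy=3))
E
```

```text
delta [-13.6  58.9  -8.5] turn 0.18 | pos [0.5068 0.1035 0.3589] yaw 0.0062 t 14.15 w 0.0498 F [-0.9  3.3 -0.1]
```

View pics/s12.png

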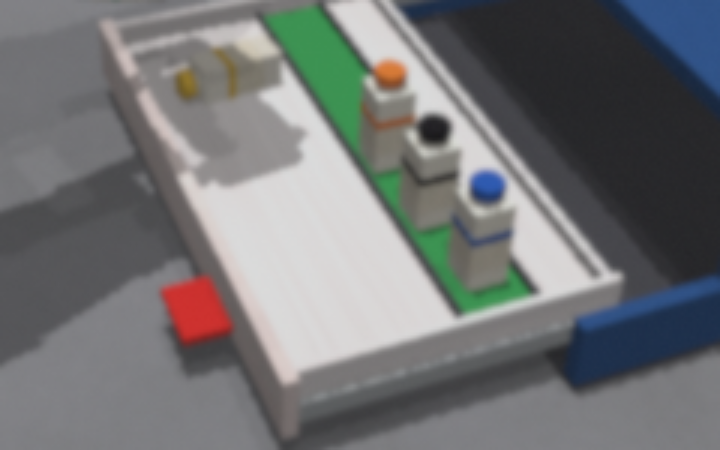

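Orange is standing. Now yellow.

Call:
{"method": "jog_arm", "body": {
  "deltas": [
    [-7,30,-4,0,120],
    [-14,59,-8,0,120],
    [-14,59,-8,0,120]
  ]
}}

```text
time: 14.58
tool_pos: [0.4967, 0.0903, 0.2993]
eef_rot: [-1.571, 0.003, 0.002]
force: [0.4, 0.4, 0.7]
grip_width: 0.0494
```

```bash
python3 - <<'E'
from h import *
c=(.5276,.0950,.003); snap("wrist","w13.png"); go([*cappose(c),.259],c[2])
E
```

```text
delta [-4.1 41.8  4.5] turn -0.04 | pos [0.4972 0.0904 0.3008] yaw 0.0023 t 14.62 w 0.0496 F [ 0.4 -0.   0.1]
```

View pics/w13.png

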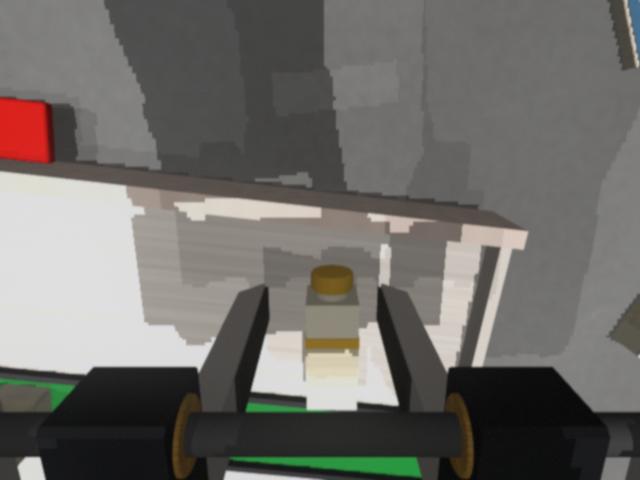

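Yellow's cap is at (332,278), about 4 mm left of jaw centre, so I'll use the computed shift.

Call:
{"method": "jog_arm", "body": {
  "deltas": [
    [-4,20,4,0,120],
    [-4,41,4,0,120],
    [-4,41,4,0,255],
    [-4,41,4,0,255],
    [-4,41,4,0,255]
  ],
  "newtons": 3
}}

```text
time: 15.25
tool_pos: [0.4932, 0.0947, 0.2608]
eef_rot: [-1.571, -0.002, 0.003]
force: [-0.3, -0.4, -1.2]
grip_width: 0.0234
```

Call:
{"method": "jog_arm", "body": {
  "deltas": [
    [0,0,0,0,255],
    [4,-22,0,0,255],
    [14,-45,0,0,255],
    [26,-66,0,0,255],
    [30,-86,0,0,255]
  ]
}}

```text
time: 15.88
tool_pos: [0.5232, 0.0947, 0.3465]
eef_rot: [-1.571, 0.0, 0.003]
force: [-0.8, -0.2, -0.1]
grip_width: 0.0226
```

```bash
python3 - <<'E'
from h import *
snap("wrist","w14.png");go([*lane(.125),.338],-0.114)
im,*_=snap("side"); cv2.imwrite("pics/s14.png",cv2.resize(im[180:330,220:460],None,fx=3,fy=3))
E
```

```text
delta [89.2 11.3  9.2] turn 6.69 | pos [0.5236 0.0947 0.349 ] yaw 0.0028 t 15.93 w 0.023 F [-0.6  0.5  2.5]
```

View pics/s14.png

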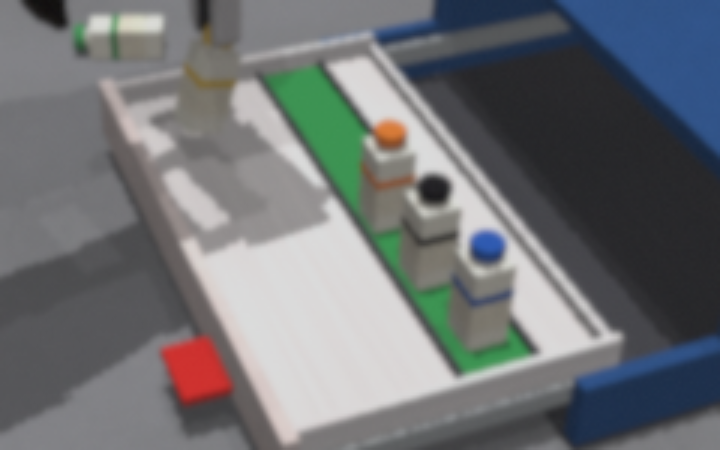

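Call:
{"method": "jog_arm", "body": {
  "deltas": [
    [22,0,2,2,255],
    [47,0,5,4,255],
    [72,2,8,6,255],
    [89,6,9,6.7,255],
    [89,8,9,6.7,255]
  ]
}}

```text
time: 16.6
tool_pos: [0.612, 0.104, 0.336]
eef_rot: [-1.571, 0.002, -0.114]
force: [-0.0, 0.2, -1.6]
grip_width: 0.0228
```

Call:
{"method": "jog_arm", "body": {
  "deltas": [
    [0,8,0,0,255],
    [0,14,0,0,255],
    [0,20,0,0,255],
    [0,23,0,0,255]
  ]
}}

```text
time: 17.1
tool_pos: [0.6118, 0.1041, 0.3149]
eef_rot: [-1.57, -0.001, -0.114]
force: [-0.9, 0.2, 5.2]
grip_width: 0.0228
```

```bash
python3 - <<'E'
from h import *
snap("wrist","w15.png");go([*lane(.125),.315],-0.114)
im,*_=snap("side"); cv2.imwrite("pics/s15.png",cv2.resize(im[180:330,220:460],None,fx=3,fy=3))
E
```

```text
delta [ 1.  -0.4  0.3] turn -0.0 | pos [0.6118 0.104  0.3146] yaw -0.114 t 17.15 w 0.0225 F [0.4 0.5 3.7]
```

View pics/w15.png

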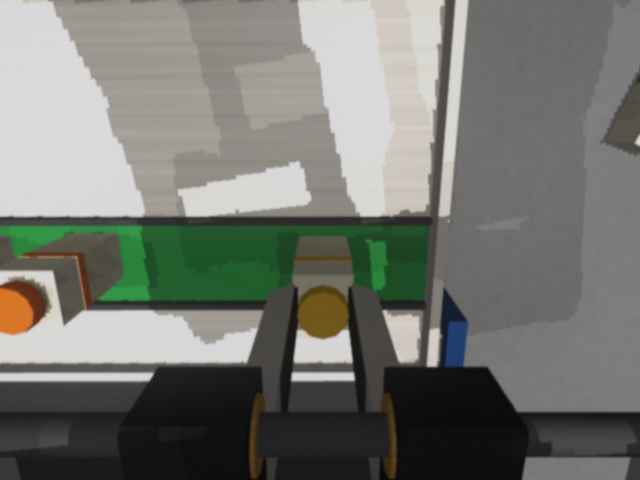

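View pics/s15.png

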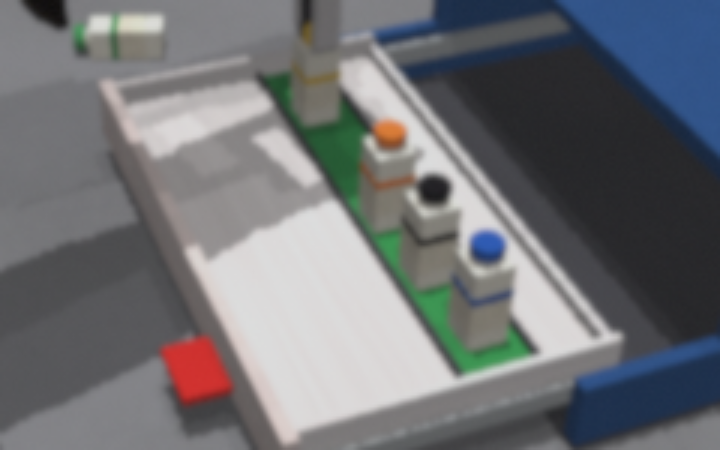

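Call:
{"method": "jog_arm", "body": {
  "deltas": [
    [0,0,0,0,230],
    [0,0,0,0,190],
    [0,0,0,0,150],
    [0,0,0,0,150]
  ]
}}

```text
time: 17.7
tool_pos: [0.6118, 0.104, 0.3145]
eef_rot: [-1.571, 0.0, -0.114]
force: [0.1, -0.1, 0.4]
grip_width: 0.038
```

Call:
{"method": "jog_arm", "body": {
  "deltas": [
    [0,-20,0,0,150],
    [0,-55,0,0,150],
    [-30,-65,50,2,130],
    [-75,-65,100,4,120],
    [-120,-65,150,7,120]
  ]
}}

```text
time: 18.32
tool_pos: [0.5139, 0.2602, 0.3798]
eef_rot: [-1.571, -0.0, -0.238]
force: [-0.2, 0.8, -0.7]
grip_width: 0.0496
```

Call:
{"method": "jog_arm", "body": {
  "deltas": [
    [0,0,40,2,120],
    [0,0,40,2,120]
  ]
}}

```text
time: 18.58
tool_pos: [0.5241, 0.2999, 0.3794]
eef_rot: [-1.571, 0.0, -0.269]
force: [-0.2, -0.9, 0.0]
grip_width: 0.0499
```

```bash
python3 - <<'E'
from h import *
im,d,K,T=snap("wrist","w16.png");go([.54,.31,.3],-0.3)
B=near(im,d,K,T,(320,260),300,lambda h:h[...,2]>40)
B=B[(B[:,2]>.020)&(B[:,2]<.035)&(B[:,0]>.5)&(B[:,1]>.22)]
print(len(B),B.min(0),B.max(0))
if len(B): print(cv2.minAreaRect((B[:,:2]*1000).astype(np.float32)))
im,*_=snap("side"); cv2.imwrite("pics/s16.png",cv2.resize(im[180:330,220:460],None,fx=3,fy=3))
E
```

```text
delta [12.  79.3 15.3] turn 1.76 | pos [0.5244 0.2985 0.3793] yaw -0.2693 t 18.62 w 0.0492 F [ 0.1 -0.5 -0.9]
3179 [0.50012031 0.30165824 0.02000524] [0.57864745 0.5160645  0.03486104]
((522.0322875976562, 402.0345764160156), (72.45075225830078, 216.89866638183594), 14.253199577331543)
```

View pics/w16.png

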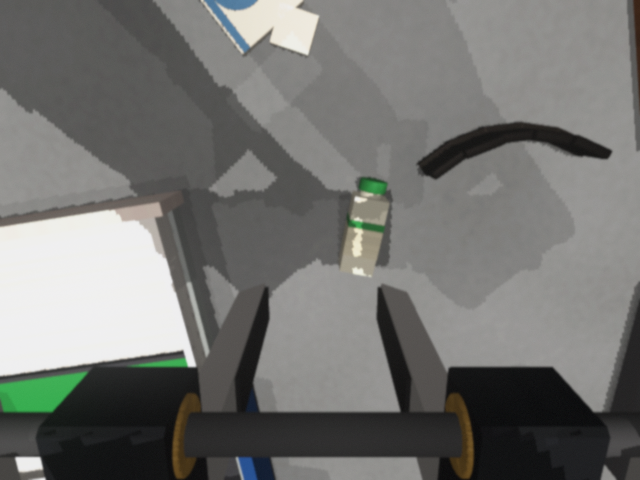

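View pics/s16.png

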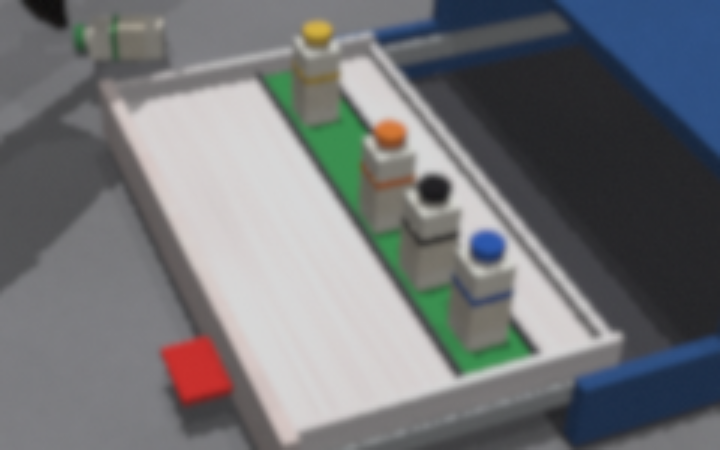

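```bash
python3 - <<'E'
from h import *
im,d,K,T=snap("wrist")
B=near(im,d,K,T,(366,230),58,lambda h:h[...,2]>40)
B=B[(B[:,2]>.018)&(B[:,2]<.035)]
r=cv2.minAreaRect((B[:,:2]*1000).astype(np.float32)); print(r,len(B))
c,(w,h),a=r; yaw=np.radians(a if w>h else a-90); yaw=(yaw+np.pi/2)%np.pi-np.pi/2
c=(c[0]/1000,c[1]/1000,yaw); print(c,cappose(c)); go([*cappose(c),.26],yaw)
S=near(im,d,K,T,(430,165),40,lambda h:h[...,2]<50); S=S[S[:,2]>.015]; print("shard end",S.min(0),S.max(0))
E
```

```text
((538.7587280273438, 331.19537353515625), (29.209205627441406, 78.45299530029297), 64.06742858886719) 3186
(0.5387587280273437, 0.33119537353515627, np.float64(-0.4526087546328197)) [0.50773256 0.34628268]
delta [-29.5 119.4  42.9] turn 10.39 | pos [0.5247 0.2971 0.3794] yaw -0.2713 t 18.73 w 0.0498 F [0.4 0.1 0.5]
shard end [0.49474802 0.38932388 0.01507088] [0.51169196 0.41889378 0.03803404]
```

Call:
{"method": "jog_arm", "body": {
  "deltas": [
    [-10,40,15,4,140],
    [-20,80,30,8,155],
    [-29,110,43,10.4,158],
    [-29,119,43,10.4,158],
    [-29,119,43,10.4,158]
  ]
}}

```text
time: 19.35
tool_pos: [0.5087, 0.3461, 0.2611]
eef_rot: [-1.571, -0.0, -0.453]
force: [-0.5, -0.2, -0.6]
grip_width: 0.0358
```

```bash
python3 - <<'E'
from h import *
im,d,K,T=snap("wrist","w17.png");go([.5077,.3463,.209],-.4526)
E
```

```text
delta [-1.1 52.8 -0.4] turn -0.01 | pos [0.5088 0.3462 0.2618] yaw -0.4528 t 19.4 w 0.0357 F [ 0.1 -0.  -1.1]
```

View pics/w17.png

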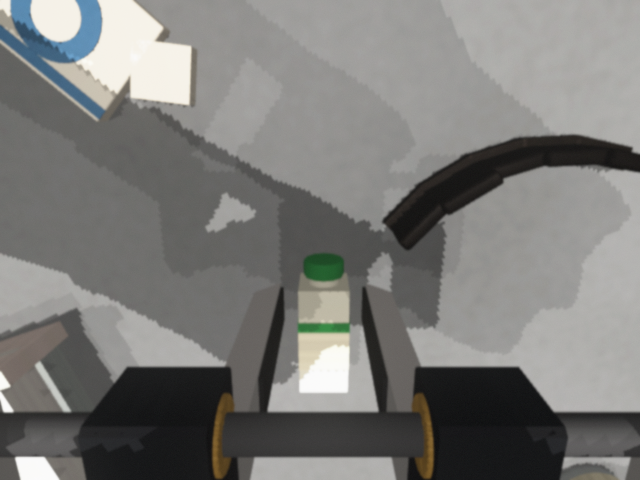

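Green is centred between the jaws at column 323, and the shard's end at (390,230) is clear of the right finger.

Call:
{"method": "jog_arm", "body": {
  "deltas": [
    [-1,25,0,0,158],
    [-1,45,0,0,158],
    [-1,52,0,0,158],
    [-1,52,0,0,255],
    [-1,52,0,0,255]
  ],
  "newtons": 3
}}

```text
time: 20.02
tool_pos: [0.5075, 0.3475, 0.2095]
eef_rot: [-1.57, -0.001, -0.453]
force: [-0.3, -0.7, 0.4]
grip_width: 0.0225
```

Call:
{"method": "jog_arm", "body": {
  "deltas": [
    [0,0,0,0,255],
    [3,-22,0,0,255],
    [8,-50,0,0,255],
    [12,-90,0,0,255],
    [15,-138,0,0,255]
  ]
}}

```text
time: 20.65
tool_pos: [0.5206, 0.3407, 0.3477]
eef_rot: [-1.572, 0.001, -0.453]
force: [0.5, 0.0, -1.4]
grip_width: 0.0228
```

```bash
python3 - <<'E'
from h import *
snap("wrist","w18.png");go([*lane(.057),.345],-0.114)
im,*_=snap("side"); cv2.imwrite("pics/s18.png",cv2.resize(im[150:300,180:420],None,fx=3,fy=3))
E
```

```text
delta [ 208.4    9.5 -237. ] turn -19.41 | pos [0.5213 0.3409 0.3552] yaw -0.4528 t 20.7 w 0.0228 F [0.8 0.6 5.3]
```

View pics/s18.png

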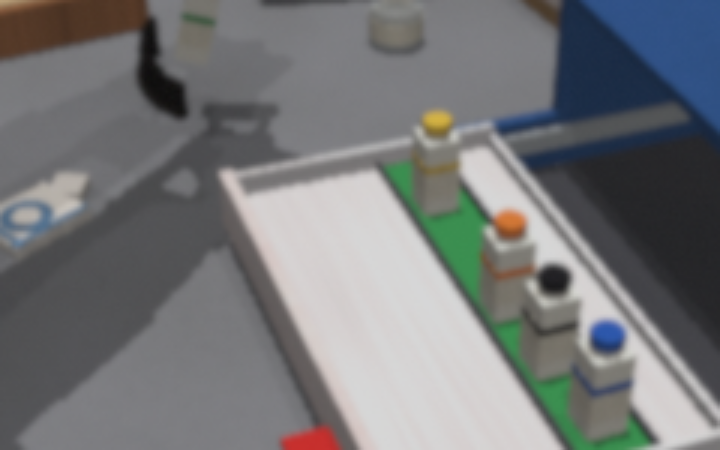

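```bash
python3 - <<'E'
from h import *
go([*lane(.057,-.09),.362],-0.114)
E
```

```text
delta [ 123.8  -10.7 -266.8] turn -19.41 | pos [0.5212 0.341  0.3526] yaw -0.4528 t 20.75 w 0.0227 F [ 1.  -0.1 -1.7]
```

Call:
{"method": "jog_arm", "body": {
  "deltas": [
    [8,-8,-18,-2,255],
    [25,-11,-55,-5,255],
    [42,-11,-95,-8,255],
    [60,-11,-132,-11,255],
    [72,-11,-155,-13,255]
  ]
}}

```text
time: 21.38
tool_pos: [0.5174, 0.1684, 0.3573]
eef_rot: [-1.571, 0.0, -0.225]
force: [0.2, 0.5, -1.0]
grip_width: 0.0226
```

```bash
python3 - <<'E'
from h import *
go([*lane(.057,-.09),.362],-0.114)
E
```

```text
delta [  25.4   -4.7 -118.9] turn -6.37 | pos [0.5174 0.1684 0.3573] yaw -0.2252 t 21.38 w 0.0226 F [ 0.2  0.5 -1. ]
```

Call:
{"method": "jog_arm", "body": {
  "deltas": [
    [7,0,-30,-2,255],
    [15,0,-65,-4,255],
    [22,0,-95,-6,255],
    [25,0,-116,-6.4,255],
    [25,0,-119,-6.4,255]
  ]
}}

```text
time: 22.0
tool_pos: [0.5153, 0.0477, 0.3573]
eef_rot: [-1.571, 0.0, -0.116]
force: [0.1, -0.5, -1.0]
grip_width: 0.0229
```

```bash
python3 - <<'E'
from h import *
snap("wrist","w19.png");go([*lane(.057),.338],-0.114)
E
```

```text
delta [90.5 19.4 -1.1] turn -0.07 | pos [0.5153 0.0481 0.3574] yaw -0.1152 t 22.05 w 0.0225 F [-0.3  0.7 -1.4]
```

View pics/w19.png

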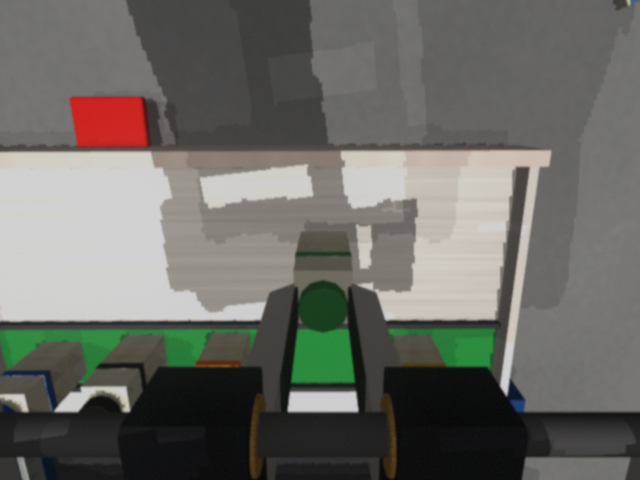

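Green hangs upright, and its lane slot lies midway between orange (column 220) and yellow (column 415).

Call:
{"method": "jog_arm", "body": {
  "deltas": [
    [22,0,0,0,255],
    [47,2,0,0,255],
    [72,6,0,0,255],
    [90,14,0,0,255],
    [90,20,0,0,255]
  ]
}}

```text
time: 22.68
tool_pos: [0.6052, 0.0391, 0.3366]
eef_rot: [-1.571, 0.001, -0.114]
force: [-0.3, -0.0, -1.7]
grip_width: 0.0227
```

Call:
{"method": "jog_arm", "body": {
  "deltas": [
    [0,8,0,0,255],
    [0,14,0,0,255],
    [0,20,0,0,255],
    [0,23,0,0,255],
    [0,23,0,0,255]
  ]
}}

```text
time: 23.3
tool_pos: [0.6048, 0.0382, 0.3148]
eef_rot: [-1.571, -0.0, -0.114]
force: [0.2, 1.7, 1.1]
grip_width: 0.023
```

```bash
python3 - <<'E'
from h import *
snap("wrist","w20.png");go([*lane(.057),.315],-0.114)
E
```

```text
delta [ 0.4 -0.2 -1.5] turn -0.01 | pos [0.6048 0.0382 0.3148] yaw -0.1141 t 23.35 w 0.0228 F [0.1 0.9 1.7]
```

View pics/w20.png

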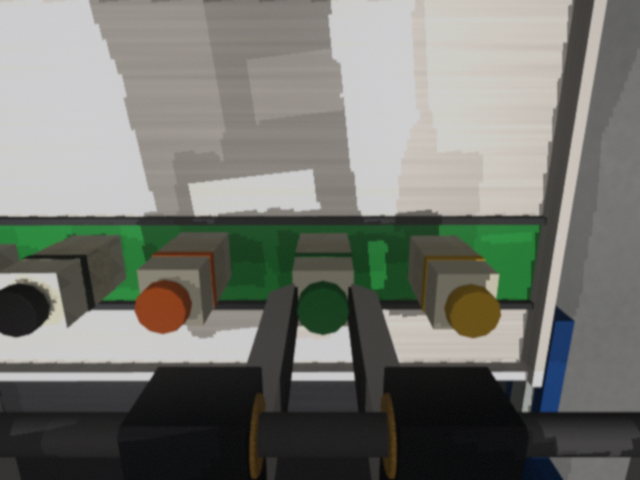

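Call:
{"method": "jog_arm", "body": {
  "deltas": [
    [0,1,-1,0,255],
    [0,1,-1,0,230],
    [0,1,-1,0,190],
    [0,1,-1,0,155],
    [0,1,-1,0,155]
  ]
}}

```text
time: 23.98
tool_pos: [0.6047, 0.0371, 0.3134]
eef_rot: [-1.571, 0.001, -0.114]
force: [0.7, -0.7, 1.9]
grip_width: 0.0366
```

Call:
{"method": "jog_arm", "body": {
  "deltas": [
    [0,-20,0,0,155],
    [0,-60,0,0,155],
    [-50,-85,0,0,200],
    [-110,-85,-30,0,255],
    [-170,-85,-60,0,255]
  ]
}}

```text
time: 24.6
tool_pos: [0.4357, -0.0002, 0.3983]
eef_rot: [-1.571, 0.0, -0.113]
force: [0.5, -0.5, 1.1]
grip_width: 0.0107
```

```bash
python3 - <<'E'
from h import *
im,d,K,T=snap("wrist","w21.png")
P=near(im,d,K,T,(230,150),250,lambda h:((h[...,0]<8)|(h[...,0]>172))&(h[...,1]>150)&(h[...,2]>60))
P=P[(P[:,2]<.04)&(P[:,2]>.03)]; print(cv2.minAreaRect((P[:,:2]*1000).astype(np.float32)),P[:,2].mean(),len(P))
for n in ["lever_pad","tray_front","lane"]:
    for r in arm.landmark_of(n,"wrist")[:1]: print(n,r["score"],np.round(r["xy"]),world(r["xy"],d,K,T))
go([.42,-.09,.30],-.114)
im,*_=snap("side"); cv2.imwrite("pics/s21.png",cv2.resize(im[180:330,220:460],None,fx=3,fy=3))
E
```

```text
((419.79412841796875, -90.29965209960938), (49.85895919799805, 33.90950012207031), 83.30677795410156) 0.03308064271985011 2354
lever_pad 0.64 [215. 213.] [ 0.42047745 -0.08859969  0.03329472]
tray_front 0.88 [322. 243.] [ 0.44732656 -0.00234709  0.0646043 ]
lane 0.9 [322. 399.] [ 0.58279694 -0.01764102  0.07111821]
delta [ -7.   99.1 -91.3] turn -0.05 | pos [ 4.373e-01 -1.000e-04  3.991e-01] yaw -0.1149 t 24.8 w 0.0005 F [ 1.  -0.1  1. ]
```

View pics/w21.png

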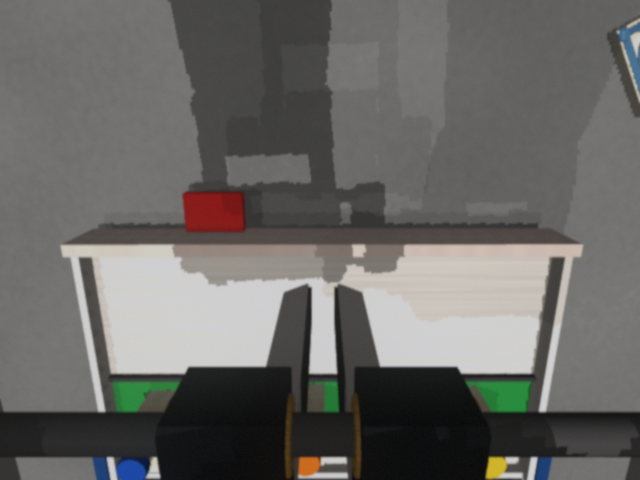

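View pics/s21.png

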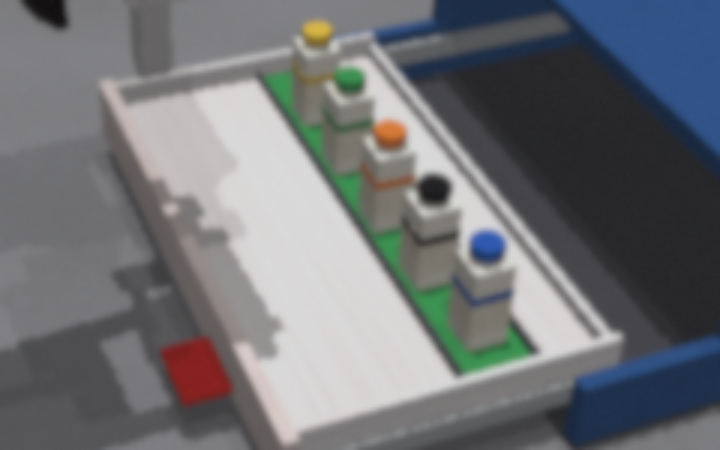

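All five bottles are upright in the lane (side view). The red pad is at about (0.420, -0.090), so I'll go there with the fingers closed.

Call:
{"method": "jog_arm", "body": {
  "deltas": [
    [-2,0,-30,0,255],
    [-5,0,-60,0,255],
    [-9,50,-91,0,255],
    [-9,100,-91,0,255],
    [-9,150,-91,0,255]
  ]
}}

```text
time: 25.48
tool_pos: [0.4192, -0.0896, 0.2468]
eef_rot: [-1.571, -0.0, -0.114]
force: [1.0, 0.1, -0.2]
grip_width: 0.0006
```

```bash
python3 - <<'E'
from h import *
snap("wrist","w22.png"); go([.4185,-.0901,.235],-.114)
E
```

```text
delta [ 1.   6.4 -1. ] turn -0.0 | pos [ 0.4177 -0.089   0.2414] yaw -0.114 t 25.52 w 0.0004 F [-4.3  1.5 -6.9]
```

View pics/w22.png

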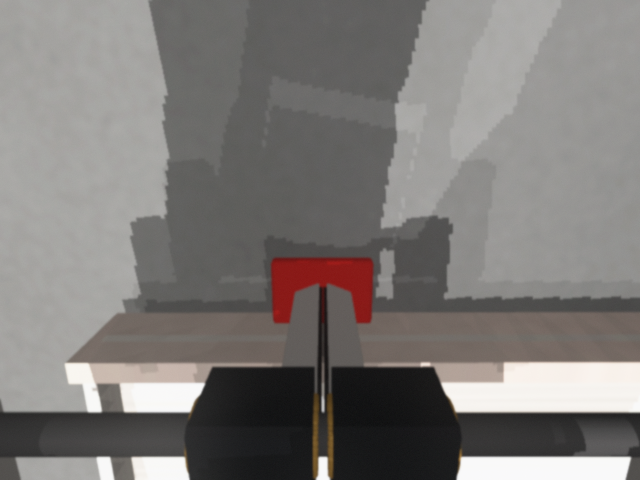

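The fingertips are centred over the red pad at (322,290). I'll press.

Call:
{"method": "jog_arm", "body": {
  "deltas": [
    [-1,6,0,0,255],
    [-1,11,0,0,255],
    [-1,16,0,0,255],
    [-1,20,0,0,255],
    [-1,20,0,0,255]
  ]
}}

```text
time: 26.15
tool_pos: [0.4177, -0.0893, 0.2296]
eef_rot: [-1.571, -0.002, -0.114]
force: [-0.9, 0.1, 4.6]
grip_width: 0.0002
```

Call:
{"method": "jog_arm", "body": {
  "deltas": [
    [0,2,0,0,255],
    [0,3,0,0,255],
    [3,3,0,0,255],
    [6,3,0,0,255],
    [9,3,0,0,255]
  ]
}}

```text
time: 26.78
tool_pos: [0.4267, -0.0903, 0.2268]
eef_rot: [-1.571, -0.002, -0.114]
force: [-1.5, -0.2, 7.6]
grip_width: 0.0004
```

Call:
{"method": "jog_arm", "body": {
  "deltas": [
    [3,0,0,0,255],
    [6,0,0,0,255],
    [9,0,0,0,255],
    [12,0,0,0,255],
    [15,0,0,0,255]
  ]
}}

```text
time: 27.4
tool_pos: [0.4416, -0.092, 0.2268]
eef_rot: [-1.571, -0.002, -0.114]
force: [-2.7, 0.7, 7.3]
grip_width: 0.0003
```

```bash
python3 - <<'E'
from h import *
im,d,K,T=snap("side"); cv2.imwrite("pics/s23.png",cv2.resize(im[180:330,220:460],None,fx=3,fy=3)); go([.4185,-.0901,.235],-.114)
E
```

```text
delta [-23.5  -8.1  -0.7] turn -0.0 | pos [ 0.4419 -0.092   0.2269] yaw -0.114 t 27.45 w 0.0008 F [0.2 0.6 6.5]
```

View pics/s23.png

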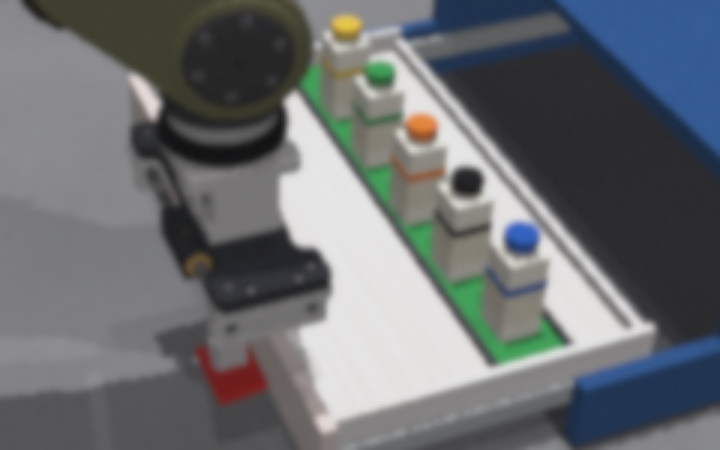

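The tray is moving and the bottles are steady, so I'll keep pushing gently.

Call:
{"method": "jog_arm", "body": {
  "deltas": [
    [4,0,0,0,255],
    [10,0,0,0,255],
    [17,0,0,0,255],
    [24,0,0,0,255],
    [31,0,0,0,255]
  ]
}}

```text
time: 28.08
tool_pos: [0.4725, -0.0955, 0.2269]
eef_rot: [-1.571, -0.002, -0.114]
force: [-2.5, 1.1, 7.6]
grip_width: 0.0003
```

Call:
{"method": "jog_arm", "body": {
  "deltas": [
    [7,-2,0,0,255],
    [14,-5,0,0,255],
    [21,-8,0,0,255],
    [28,-8,0,0,255],
    [35,-8,0,0,255]
  ]
}}

```text
time: 28.7
tool_pos: [0.5071, -0.0995, 0.2335]
eef_rot: [-1.571, 0.001, -0.114]
force: [-2.3, 0.2, 2.7]
grip_width: 0.0006
```

Call:
{"method": "jog_arm", "body": {
  "deltas": [
    [8,0,0,0,255],
    [16,0,0,0,255],
    [24,0,0,0,255],
    [32,0,0,0,255],
    [40,0,0,0,255]
  ]
}}

```text
time: 29.32
tool_pos: [0.547, -0.104, 0.2335]
eef_rot: [-1.571, 0.0, -0.114]
force: [-1.9, 1.3, 1.2]
grip_width: 0.0005
```

```bash
python3 - <<'E'
from h import *
im,d,K,T=snap("side"); cv2.imwrite("pics/s24.png",cv2.resize(im[180:330,220:460],None,fx=3,fy=3)); go([.4185,-.0901,.235],-.114)
E
```

```text
delta [-129.9   -1.4   -0.8] turn -0.0 | pos [ 0.5476 -0.1041  0.2337] yaw -0.1141 t 29.38 w 0.0005 F [-0.5  0.   0. ]
```

View pics/s24.png

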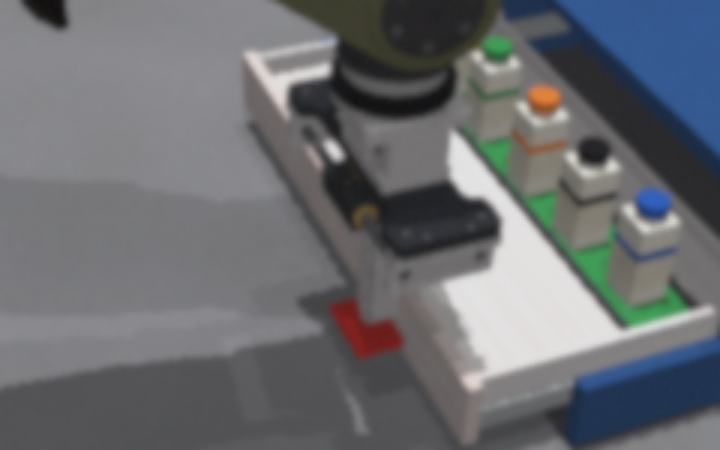

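Call:
{"method": "jog_arm", "body": {
  "deltas": [
    [7,-1,0,0,255],
    [15,-1,0,0,255],
    [23,-1,0,0,255],
    [31,-1,0,0,255],
    [38,-1,0,0,255]
  ]
}}

```text
time: 30.0
tool_pos: [0.5847, -0.1084, 0.2346]
eef_rot: [-1.571, 0.0, -0.114]
force: [-3.4, 1.3, -3.0]
grip_width: 0.0002
```

Call:
{"method": "jog_arm", "body": {
  "deltas": [
    [6,0,0,0,255],
    [12,0,0,0,255],
    [18,0,0,0,255],
    [23,0,0,0,255],
    [27,0,0,0,255]
  ]
}}

```text
time: 30.62
tool_pos: [0.6114, -0.1114, 0.2347]
eef_rot: [-1.571, -0.0, -0.114]
force: [-2.2, 0.5, -1.0]
grip_width: 0.0006
```

Call:
{"method": "jog_arm", "body": {
  "deltas": [
    [3,0,0,0,255],
    [6,0,0,0,255],
    [9,0,0,0,255],
    [11,0,0,0,255],
    [13,0,0,0,255]
  ]
}}

```text
time: 31.25
tool_pos: [0.6217, -0.1127, 0.2347]
eef_rot: [-1.57, 0.014, -0.114]
force: [-59.2, 7.8, 35.2]
grip_width: 0.0003
```

It has reached the stop. I'll back off and check.

Call:
{"method": "jog_arm", "body": {
  "deltas": [
    [-5,0,0,0,255],
    [-15,0,0,0,255],
    [-45,0,0,0,255],
    [-75,-50,0,0,255],
    [-100,-100,0,0,255]
  ]
}}

```text
time: 31.88
tool_pos: [0.5234, -0.1014, 0.3357]
eef_rot: [-1.571, 0.0, -0.114]
force: [-0.3, -0.8, 0.8]
grip_width: 0.0009
```

Call:
{"method": "jog_arm", "body": {
  "deltas": [
    [-50,-50,0,0,255],
    [-100,-90,0,0,255],
    [-100,-90,0,0,255]
  ]
}}

```text
time: 32.25
tool_pos: [0.4233, -0.0898, 0.4276]
eef_rot: [-1.572, -0.006, -0.114]
force: [0.4, 0.0, 0.6]
grip_width: 0.0003
```

```bash
python3 - <<'E'
from h import *
im,d,K,T=snap("side"); cv2.imwrite("pics/s25.png",cv2.resize(im[150:350,220:560],None,fx=2.3,fy=2.3))
im,d,K,T=snap("wrist","w25.png")
for n in ["lever_pad","tray_front","lane"]:
    for r in arm.landmark_of(n,"wrist")[:1]: print(n,r["score"],np.round(r["xy"]),world(r["xy"],d,K,T))
P=near(im,d,K,T,(320,240),400,lambda h:((h[...,0]<8)|(h[...,0]>172))&(h[...,1]>150)&(h[...,2]>60))
P=P[(P[:,2]<.045)&(P[:,2]>.02)]; 
if len(P): print(cv2.minAreaRect((P[:,:2]*1000).astype(np.float32)),P[:,2].mean(),len(P))
E
```

```text
lever_pad 0.51 [326. 391.] [ 0.42108799 -0.08889017  0.29658035]
((610.3895874023438, -112.3901138305664), (1.038818359375, 32.735511779785156), 83.40083312988281) 0.032716776150289055 58
```

View pics/s25.png

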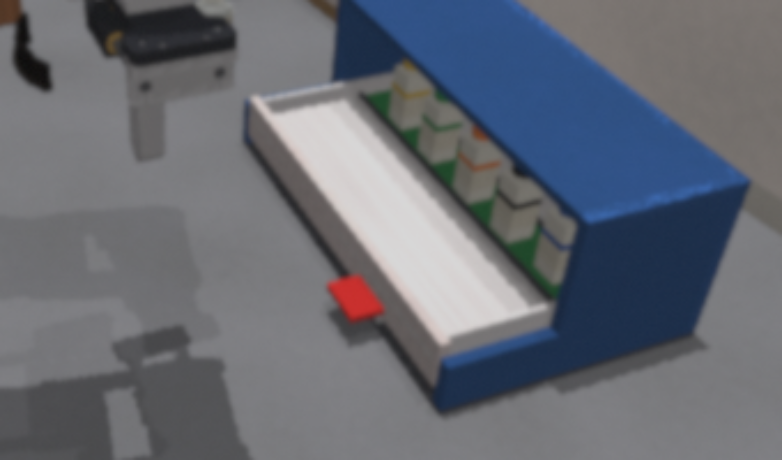

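View pics/w25.png

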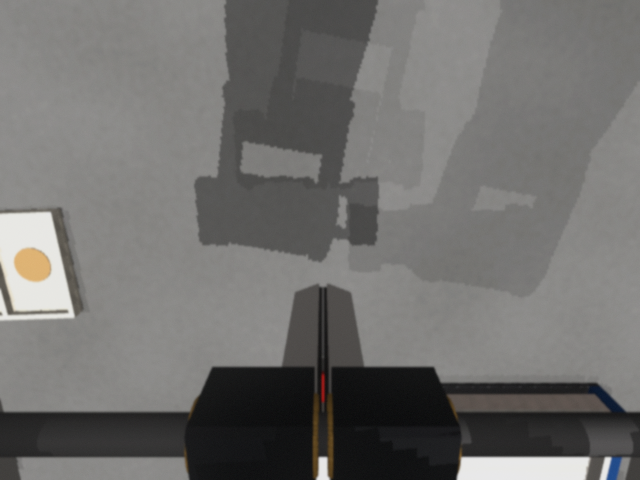

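The side view shows the panel flush with the housing's front edge, five bottles standing and the pad sprung back. One numeric check of the travel before I hand in.

```bash
python3 - <<'E'
from h import *
for c in ["top","side"]:
    im,d,K,T=snap(c,c+"end.png")
    P=near(im,d,K,T,(320,240),500,lambda h:((h[...,0]<8)|(h[...,0]>172))&(h[...,1]>170)&(h[...,2]>60))
    P=P[(abs(P[:,0]-.61)<.06)&(abs(P[:,1]+.11)<.06)&(P[:,2]<.05)&(P[:,2]>.02)]
    m=(P.max(0)+P.min(0))/2; print(c,len(P),m.round(4),"travel",((m[:2]-[.4198,-.0903])@U).round(4),"z",P[:,2].mean().round(4))
E
```

```text
top 192 [ 0.6119 -0.1105  0.0332] travel 0.1932 z 0.0339
side 253 [ 0.6064 -0.1123  0.0337] travel 0.1879 z 0.0345
```

```bash
python3 - <<'E'
from h import *
for c in ["top","side"]:
    m=arm.camera_model(c);K=np.array(m["camera_matrix"]);T=np.linalg.inv(np.array(m["camera_from_world"])); q=[]
    for f,x in [(c+"0.png",(.42,-.09)),(c+"end.png",(.614,-.112))]:
        im=cv2.imread("pics/"+f).astype(int); w=np.clip(im[...,2]-np.maximum(im[...,0],im[...,1])-40,0,80)
        p=np.array(m["camera_from_world"])@[x[0],x[1],.034,1]; u=K@p[:3]; u=u[:2]/u[2]
        v,uu=np.mgrid[:480,:640]; w=w*(np.hypot(uu-u[0],v-u[1])<(18 if c=="top" else 30))
        q.append(world(((w*uu).sum()/w.sum(),(w*v).sum()/w.sum()),None,K,T,.034))
    print(c,q[0].round(4),q[1].round(4),((q[1]-q[0])[:2]@U).round(4))
im=cv2.imread("pics/topend.png"); cv2.imwrite("pics/te.png",cv2.resize(im[80:300,240:460],None,fx=2.7,fy=2.7))
E
```

```text
top [ 0.417  -0.0883  0.034 ] [ 0.6121 -0.1102  0.034 ] 0.1963
side [ 0.4134 -0.0919  0.034 ] [ 0.6076 -0.1136  0.034 ] 0.1954
```

View pics/te.png

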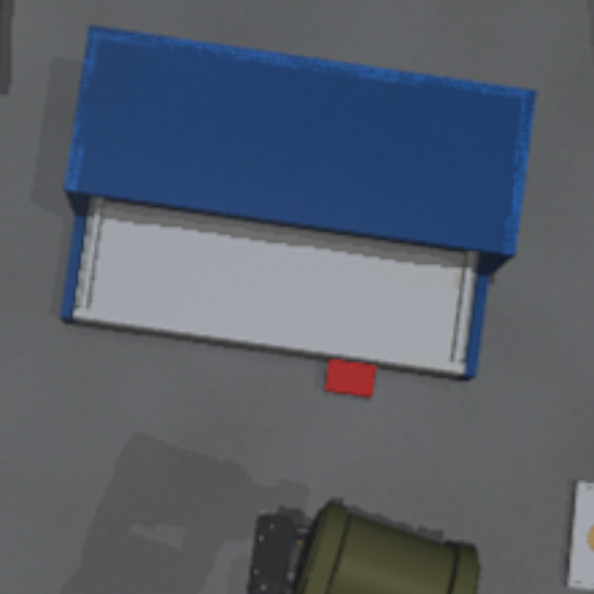

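The panel is flush with the housing, and travel measured pad-to-pad is about 196 mm in both cameras. Handing in.

```bash
python3 -c "
from h import *
print(arm.finish_job())"
```

```text
the job is handed in; nothing more can be done
None
```

I stood all five bottles in the green lane, pressed the release lever, slid the tray home and backed the arm clear. I then handed the job in at about 32 s of the 210 s; no verdict is reported.

- **Bottles:** Blue, orange, yellow and green were each picked up by the cap so they swung upright, then lowered into the lane. My first grip, on blue's body, left it level, so I put it back and regripped it. Black was already standing. The last side picture shows all five upright in the lane. I judged this by eye, because the hood hides them from the top camera and part of it covers their caps in the side view.
- **Tray:** In both the top and side pictures the panel is flush with the housing's front edge. The push ended on the stop with a 59 N wrist reading, within the 120 N limit.
- **Travel checks disagreed:** Comparing the pad's pixels before and after gave 196 mm (top) and 195 mm (side), which meets the 192 mm needed. A cruder depth check gave 193 mm (top) and 188 mm (side). I trusted the first method because it compares each camera with itself.
- **Lever:** The pad is back at about 34 mm, its rest height.
- **Shard, tile and palette:** I never touched them on purpose. The nearest approach was the green pick-up, where a finger passed about 1 cm from the shard by my estimate. I did not measure their positions at the end.

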